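Clip a finished key's safety hook onto the free pin of the key rack

ROBOT

A 6-joint arm with a two-finger parallel gripper is mounted at the origin on the work surface. World frame = base frame: x ahead of the robot, y to its left, z up, the work surface at z = 0. Lengths are in m, angles in degrees, forces in N, time in s.
With the tool pointing down it reaches from about 0.35 to 0.875 m from the base axis. Payload 4.2 kg.
Tool frame: the origin (TCP) lies midway between the tips of the shut fingers; the grasp point (between the pads) lies 19 mm behind it (hold_point_z is the z of the grasp point in the tool frame, in m); z points along the fingers, y is the direction in which the jaws open and shut (so a half turn about z gives the same grasp; the last joint's range is limited). The gripper opens to 87 mm and grips with 3 to 60 N. Pads are 19 mm wide; open, the fingers measure 117 mm over their backs; the gripper's body (75 mm by 190 mm) begins 51 mm behind the grasp point.
Start: joints at [89.931, 22.042, 0.453, 0, -68.411, -14.817], TCP at [0.161, 0.604, 0.223] pointing down, gripper open.
Joint ranges: [-179.83, 179.83], [-69.29, 118.12], [-61.27, 80.66], [-181.25, 117.63], [-171.15, -9.14], [-177.46, 177.46]. Speed limits (degrees/s): [159.86, 159.86, 180, 180, 180, 180].

INTERFACE

Orientations are given as a 3x3 rotation matrix whose columns are the frame's x, y, z axes.
In Python, from station import * gives the robot as it stands. The module is installed in compiled form; this text tells all that it offers.
- The arm moves only by the tool jog_arm, never from a script. Its argument "moves" is a list of rows, each a list of 7 numbers: the closure, from -1 (fully open) to 1 (shut), then the shift along the tool's x, y, z in m, then the turn, a rotation vector about the tool's x, y, z in rad. In form: [[gripper, x, y, z, wx, wy, wz], ...]. A call has exactly 10 rows; each row is the pose to reach, as a shift and turn from the pose commanded when the call began, along the tool's axes at that moment; what a row does not reach only later rows make up. A row lasts 1/12 s, in which the tool goes at most 41.7 mm and 7.16 degrees, less where a joint would pass 70% of its speed; a pose out of reach is approached as far as the arm can. A call with a gripper value outside its range is refused whole. The fingers move at their own pace and stop on an object; the grip force is fixed at half the most. Time passes only in rows, so rows that repeat a pose let the fingers close, or fill a call up. It gives the time, the measured TCP pose, the force and the opening at its end, in the units of the state.
- sense(): the state, without advancing time (a new reading comes with each control period).
- capture(name): name is "scene" or "top"; returns a dict with "frame" (400x640x3 uint8, red, green, blue), "fov_y" (degrees; the focal length in pixels is half the picture's height over the tangent of half this angle, whatever the lens; pixels are square), "cx", "cy" (the principal point, pixels), "world_from_camera" (4x4, takes a point from camera to world coordinates). Camera axes: x right, y down, z forward; pixel columns grow to the right and rows downward; lengths in m; the calibration is good to about 2 mm. A picture is of the moment at which its call begins. There is no depth.
- finish_job(): hands the job in, once; it reports no verdict.
The state is a dict: "time_s": time; "joints": joint angles; "joint_velocities": joint speeds; "effort": joint torques, N m; "tcp_pos": TCP position; "ee_rot": TCP orientation; "wrist_force": force on the tool from outside, world axes, zero at the start; "moment": the same for the moment, N m; "gripper_width": opening from 0.0 (shut) to 1.0 (fully open).
Only numpy, scipy, OpenCV 4.12 (cv2) and the standard library are available. Lean on these libraries where they do the work, as an engineer would, in place of code of your own. Each camera call takes 0.05 s, during which the arm holds its last target.

TASK

The newly programmed key stands in the programming cradle, with its flat aluminium safety hook on top. Lift it out and push the mouth of the hook down over the empty pin of the leaning key rack until the pin is fully home and the sprung latch has snapped shut behind it; then give the hook a gentle tug (about 5 N) back the way it came to feel that the latch holds on the pin, and let go, so that the key hangs at rest from that pin with its latch shut. Do not force the hook or the rack (never more than about 60 N between them), and leave everything else on the desk where it stands.

Things in the scene. Friction and masses are not known exactly. Their poses are not given: they have to be found in the camera images.
- key: The key: one rigid piece 180 mm tall, 100 to 170 g: dark red fob (36 wide along x, 14 thick along y, 66 tall) at the bottom, flat 9 mm aluminium hook above it, thumb tab on top. Origin: centre of the fob's underside. z up along the key, y square to the flat hook, x from the hook's spine to its nose. Starts upright in the cradle.
- key_grip (a point): Centre of the thumb tab, the place to grip: a plain plate 22 wide (x), 9 thick (y; the fingers close along y), clear from 30 mm below this point to 18 mm above. On the key at x +27, z +162 mm. Axes as the key's. Grip it firmly (about 40 N).
- hook_seat (a point): Where the pin's centre lies when fully home in the hook's round throat; on the key at x +30, z +118 mm (3 mm in +x and 44 mm below key_grip). Throat 14 mm wide in x, open downwards (-z), between the spine (x -15 to -7 mm from here) and the nose (x 7 to 15). The spine runs down to the fob and its yoke, which lie at x -48 to -8, z -118 to -44 mm from here: the pin passes along it.
- nose_tip (a point): Lower end of the hook's nose, 27 mm below hook_seat and 12 mm from it in +x. The nose is 8 mm thick, its tip flared on the inner side.
- latch (a joint): Sprung safety latch of the hook, hinged on the spine 10 mm in -x and 20 mm below hook_seat. 0 = shut, across the mouth; it swings only inwards (up to 1.6 rad). Pushing a pin in takes 6 to 15 N. It snaps back to 0 when the pin's centre is within about 4 mm of hook_seat, at the latest.
- latch_tongue: Steel tongue of the latch, 16 mm long, 3 mm thick; origin on its hinge, x along it (towards the nose when shut). Shut, it cannot swing outwards: with the pin home, a hook pulled back moves about 14 mm on the pin until the tongue bears on it.
- cradle_slot (a point): Centre of the floor of the slot of the programming cradle (fixed; black base 120 x 96 x 14 mm, grey slot walls up to 34 mm above this point). The fob stands in it with 1.5 mm of play all round; x along the slot's long side, z up. Draw the key straight up.
- pin (a point): Centre of the rack's empty steel pin: 8 mm diameter, horizontal, along y, 46 mm free between its bracket's ears. x points horizontally into the rack, z straight up. The hook goes over it with the nose behind the pin (+x), spine and fob in front, the key tilted like the panel: turned 0.524 rad about +y of this frame (top towards +x).
- pin_bar: The empty pin as a moving part; origin and axes as point pin. It is sprung, to sense a hung key: pressed, it sinks in slots of its bracket, down along the panel, by several mm (under 15) to a firm stop, against 0.4 N at first and 2.3 N at the stop, and springs back up. It sinks before the latch gives way, so the hook must follow it down until it bears firmly.
- pin_bracket: Fixed bracket of the empty pin, one of three alike in a row, 85 mm apart along y; keys on like hooks hang (fixed) on the other two. Origin on the table, 170 mm straight below the unpressed pin. Slotted ears 4 mm thick, 25 mm either side of the middle, rising 6 mm above the pin; bracket plate 19 mm behind the pin's centre, square to the panel.
- rack: The fixed key rack: grey steel panel 290 mm wide behind the pins, leaning back 30 degrees (top towards +x), its face 22 mm from the pins' centres square to it, ending 36 mm above them along its slope; foot plate on the table. Origin on the table under the middle pin. A key held upright runs its nose against the panel. A hung key leans with its nose on the bracket.
- canister_mid (a point): Bystander: centre of the screw-top aluminium canister, 48 mm diameter, 63 mm tall, upright.
- housing_mid (a point): Bystander: centre of an open dark red fob housing half, 62 x 36 x 10 mm, lying flat.
- pick_mid (a point): Bystander: near the middle of the steel pick tool with black grip, 154 mm long, 12 mm thick, lying along its x.
- key_ring: Bystander: pewter key ring lying flat, 34 mm diameter, 4 mm thick; origin at the centre of its underside.
- carrier_mid (a point): Bystander: centre of the grey plastic transponder chip carrier, 72 x 56 x 12 mm, lying flat.
- driver_grip (a point): Bystander: handle of a small screwdriver lying flat along its x, 150 mm long.
Not all that is in view belongs to the job. Of the things like the key, leave any that is blue; of the rest the larger one is meant.

How it is judged:
By the outcome, as a careful person would: the job done as asked, in the order asked, and still so for the second after the job is handed in, with the robot touching nothing.
It also fails if it takes over 51 s, if anything falls off the work surface, if the arm or the gripper's body presses on something with over 40 N, if the wrist force passes 120 N, or if a joint passes its speed limit or range.

## Working session

There is one attempt and no reset: what is moved stays moved. The work goes in short steps, Python scripts to look and compute and a tool call to move; the robot and the scene stay as the last step left them, time stands still between calls to the robot, and variables do not carry over. Pictures are saved under pics/ and viewed, and the job is handed in when it is done.

Besides the shell and the picture viewer there is one more tool, called by a JSON object that holds its "op" and its "data". jog_arm: Moves the arm, as the interface text tells. Its arguments: {"type":"object","properties":{"moves":{"type":"array"}},"required":["moves"]}

```bash
mkdir -p pics; python3 - <<'E'
from station import *
import cv2,numpy as np,pickle
s=sense();print({k:np.round(v,3).tolist() if k!='time_s' else v for k,v in s.items()})
for n in("scene","top"):
    c=capture(n);pickle.dump(c,open(f'pics/{n}0.pkl','wb'))
    cv2.imwrite(f'pics/{n}0.png',c['frame'][:,:,::-1]);print(n,c['fov_y'],c['cx'],c['cy'],np.round(c['world_from_camera'],4).tolist())
E
```

```text
{'time_s': 0.0, 'joints': [89.93, 22.091, 0.379, -0.028, -68.412, -14.815], 'joint_velocities': [-0.182, -0.007, -0.004, -0.026, 0.043, 0.039], 'effort': [0.002, -39.067, 18.74, 4.22, 0.011, -0.0], 'tcp_pos': [0.16, 0.603, 0.221], 'ee_rot': [[0.966, -0.257, -0.0], [-0.257, -0.966, -0.002], [0.0, 0.002, -1.0]], 'wrist_force': [-0.139, -0.846, 0.202], 'moment': [0.008, 0.003, -0.003], 'gripper_width': 1.001}
scene 43.74317568968553 320.5438385147849 199.20580590670315 [[-0.6848, 0.4426, -0.5789, 1.134], [0.7285, 0.395, -0.5598, 0.5586], [-0.0191, -0.805, -0.5929, 0.7891], [0.0, 0.0, 0.0, 1.0]]
top 46.399058174655856 318.2509155717926 199.08469302787384 [[-0.0219, -0.9884, 0.15, 0.3497], [-0.9994, 0.0255, 0.0216, -0.0513], [-0.0252, -0.1494, -0.9885, 1.1293], [0.0, 0.0, 0.0, 1.0]]
```

View pics/scene0.png

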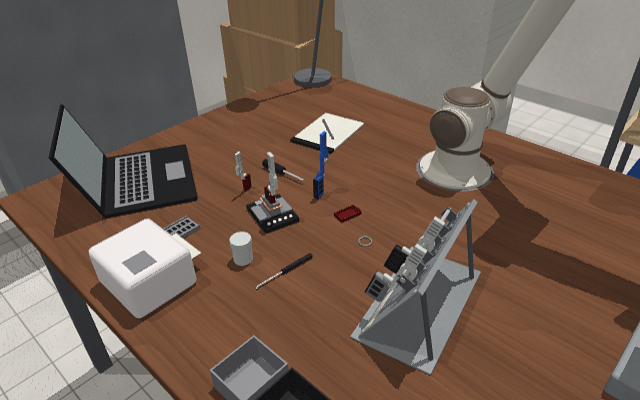

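View pics/top0.png

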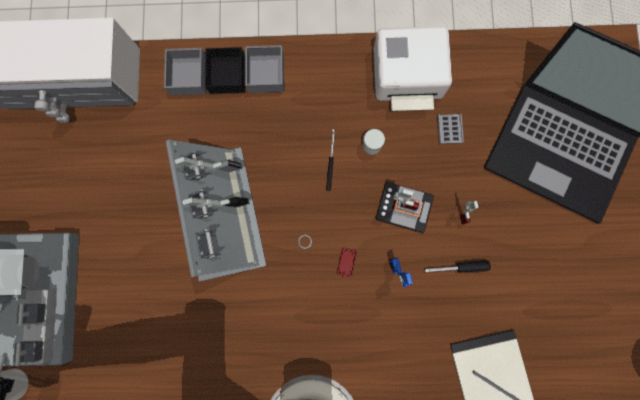

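```bash
cat > h.py <<'E'
import numpy as np,cv2,pickle
from scipy.optimize import least_squares
def load(n,k=0): return pickle.load(open(f'pics/{n}{k}.pkl','rb'))
def proj(c,P):
    M=np.linalg.inv(c['world_from_camera']);p=np.atleast_2d(P)@M[:3,:3].T+M[:3,3]
    f=200/np.tan(np.radians(c['fov_y']/2));return np.c_[c['cx']+f*p[:,0]/p[:,2],c['cy']+f*p[:,1]/p[:,2]]
def ray(c,uv):
    f=200/np.tan(np.radians(c['fov_y']/2));d=np.array([(uv[0]-c['cx'])/f,(uv[1]-c['cy'])/f,1])
    W=np.array(c['world_from_camera']);return W[:3,3],W[:3,:3]@d
def onz(c,uv,z):
    o,d=ray(c,uv);return o+d*(z-o[2])/d[2]
def tri(cs,uvs):
    r=least_squares(lambda P:np.concatenate([proj(c,P)[0]-u for c,u in zip(cs,uvs)]),[.4,0,.1]);return r.x,r.fun
def crop(n,k,x0,y0,x1,y1,s,out):
    im=load(n,k)['frame'][y0:y1,x0:x1,::-1];im=cv2.resize(im,None,fx=s,fy=s,interpolation=cv2.INTER_CUBIC);cv2.imwrite('pics/'+out,im)
E
python3 -c "
from h import *
crop('scene',0,220,120,340,240,6,'a1.png');crop('top',0,370,170,490,290,6,'a2.png')
crop('scene',0,340,190,490,300,5,'a3.png');crop('top',0,160,135,270,285,4,'a4.png')
im=[cv2.imread('pics/a%d.png'%i) for i in (1,2)]
"
```

```text
(no output)
```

View pics/a1.png

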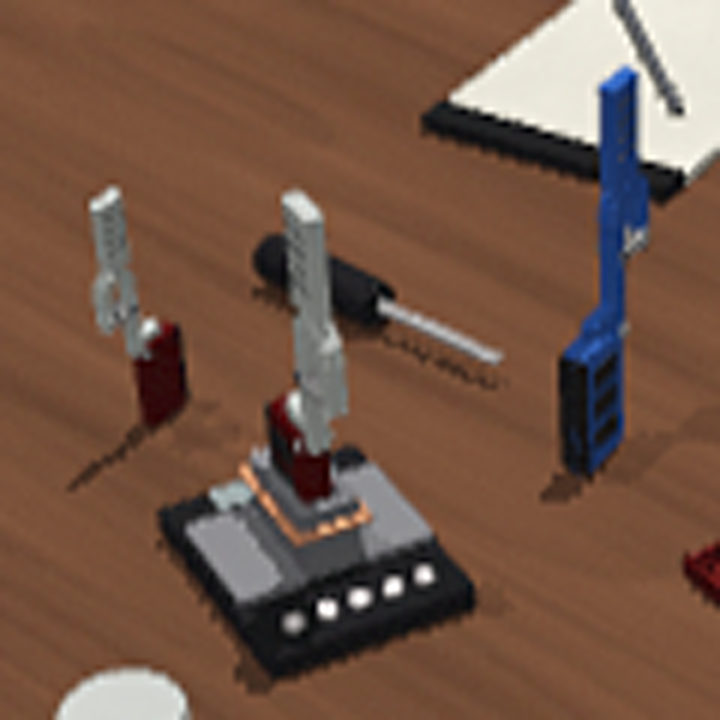

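View pics/a2.png

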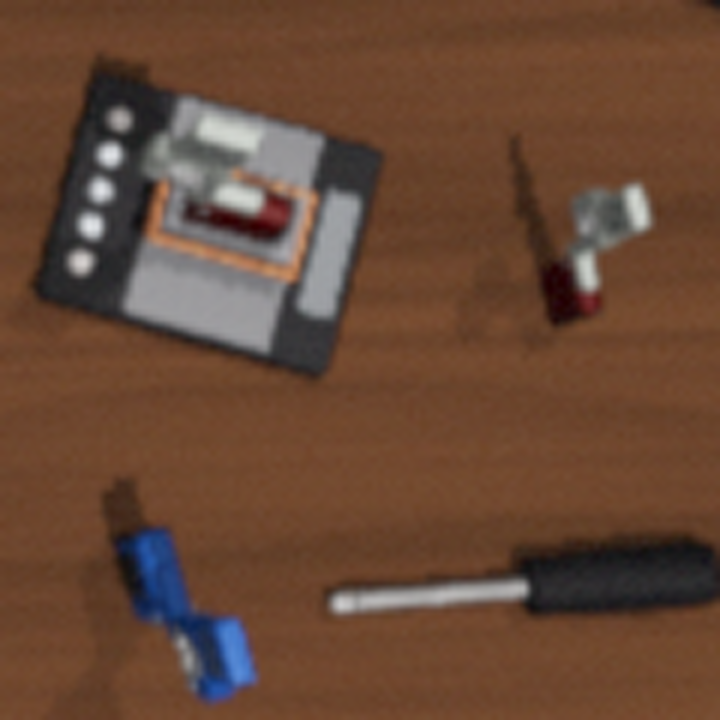

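View pics/a3.png

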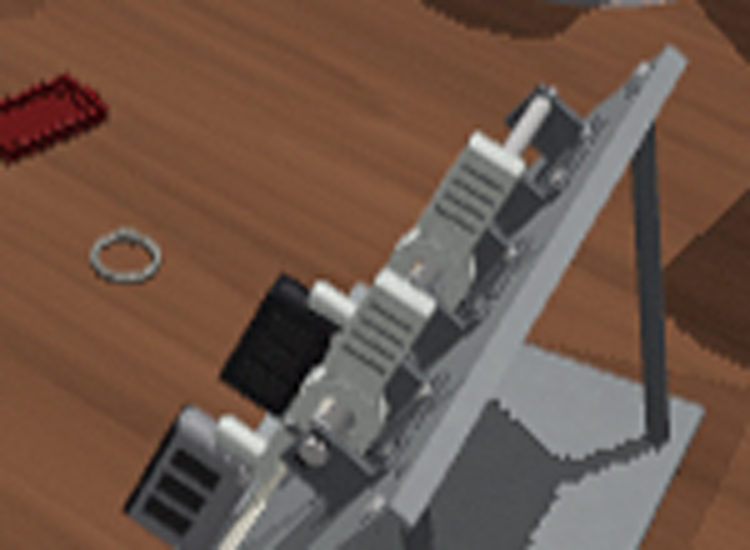

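View pics/a4.png

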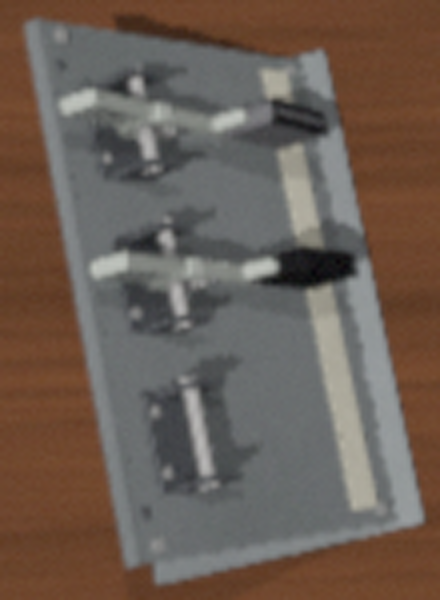

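```bash
python3 -c "
from h import *
S,T=load('scene'),load('top')
a=lambda x,y:(220+x/6-.4,120+y/6-.4); b=lambda x,y:(370+x/6-.4,170+y/6-.4)
print('tabtop',tri([S,T],[a(303,203),b(230,135)]))
for n,p,q in [('left',(163,515),(100,75)),('bot',(275,655),(40,295)),('right',(475,585),(325,375))]:pass
# base corners on z=.014
print([np.round(onz(T,b(*p),.014),4).tolist() for p in [(100,75),(380,150),(325,375),(40,290)]])
print([np.round(onz(S,a(*p),.014),4).tolist() for p in [(163,515),(475,582),(275,655)]])
"
python3 -c "
from h import *
crop('scene',0,258,145,288,215,11,'b1.png');crop('top',0,380,180,435,230,14,'b2.png')"
```

```text
tabtop (array([ 0.50103666, -0.21232272,  0.19413584]), array([-0.10978342, -0.01993125, -0.06851886,  0.06909714]))
[[0.5563, -0.1925, 0.014], [0.5227, -0.3031, 0.014], [0.433, -0.2761, 0.014], [0.4697, -0.1649, 0.014]]
[[0.5246, -0.2972, 0.014], [0.4673, -0.1635, 0.014], [0.5552, -0.1901, 0.014]]
```

View pics/b1.png

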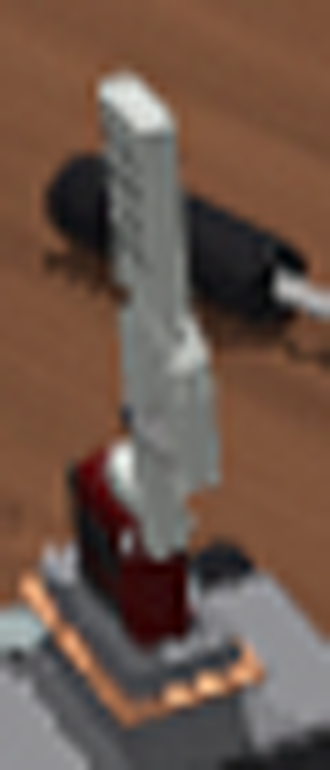

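View pics/b2.png

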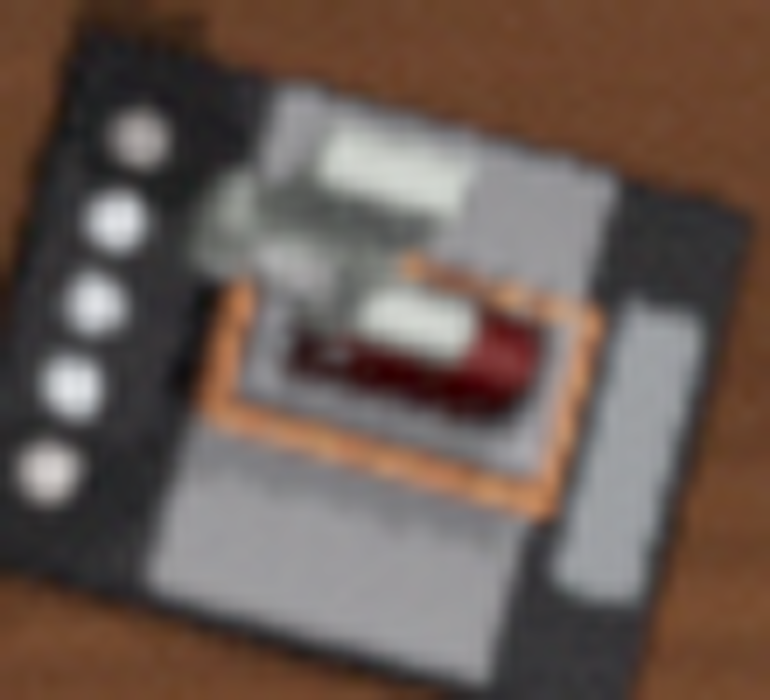

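```bash
cat >> h.py <<'E'
def Rz(a): c,s=np.cos(a),np.sin(a); return np.array([[c,-s,0],[s,c,0],[0,0,1.]])
def Ry(a): c,s=np.cos(a),np.sin(a); return np.array([[c,0,s],[0,1,0],[-s,0,c]])
def box(x0,x1,y0,y1,z0,z1): return np.array([[x,y,z] for x in(x0,x1) for y in(y0,y1) for z in(z0,z1)])
def drawbox(im,c,B,R,t,off,s,col):
    p=(proj(c,B@R.T+t)-off+.5)*s
    for i in range(8):
        for j in range(i):
            if bin(i^j).count('1')==1: cv2.line(im,tuple(np.int32(p[i]*16)),tuple(np.int32(p[j]*16)),col,1,cv2.LINE_AA,4)
def mm(*a): return box(*[v/1000 for v in a])
KEY=[mm(-18,18,-7,7,0,66),mm(16,38,-4.5,4.5,132,180),mm(15,23,-4.5,4.5,74,132),mm(37,45,-4.5,4.5,91,118)]
E
cat > ov.py <<'E'
from h import *
import sys
def ov(n,k,x0,y0,x1,y1,s,out,items):
    c=load(n,k);im=cv2.resize(c['frame'][y0:y1,x0:x1,::-1],None,fx=s,fy=s,interpolation=cv2.INTER_CUBIC)
    for B,R,t,col in items: drawbox(im,c,B,R,t,np.array([x0,y0]),s,col)
    cv2.imwrite('pics/'+out,im)
E
python3 - <<'E'
from ov import *
S,T=load('scene'),load('top')
a=lambda x,y:np.array((258+x/11-.5,145+y/11-.5)); b=lambda x,y:np.array((380+x/14-.5,180+y/14-.5))
print(tri([S,T],[a(138,104),b(395,169)]))
# fit: x,y,yaw with z fixed
A=[a(*p) for p in [(100,85),(125,72),(175,122),(150,135)]]  # scene
Bq=[b(*p) for p in [(330,128),(470,165),(460,210),(320,172)]]
# model corners: top view TL=(nose x38, y?)...
def model(v):
    t=np.array([v[0],v[1],.014]);R=Rz(v[2])
    g=lambda x,y:t+R@np.array([x,y,.18])
    return g
def f(v):
    g=model(v); xn,xs=.038,.016;h=.0045
    # top image: left=+x(key), up=-y(key)
    P=[g(xn,-h),g(xs,-h),g(xs,h),g(xn,h)]
    r=(proj(T,P)-Bq).ravel()
    # scene: order far-left(100,85),(125,72),(175,122),(150,135)
    Q=[g(xs,-h),g(xs,h),g(xn,h),g(xn,-h)]
    return np.r_[r,(proj(S,Q)-A).ravel()]
r=least_squares(f,[.49,-.235,1.27]);print(r.x[:2],np.degrees(r.x[2]),np.round(f(r.x),1))
t=np.array([*r.x[:2],.014]);R=Rz(r.x[2])
it=[(B,R,t,(0,255,0)) for B in KEY]
ov('scene',0,250,140,300,225,9,'c1.png',it);ov('top',0,380,180,435,230,14,'c2.png',it)
E
```

```text
(array([ 0.50207938, -0.21188304,  0.19344732]), array([-0.23950578, -0.0435156 , -0.14966008,  0.15095526]))
[ 0.49508867 -0.2378215 ] 74.79707144760495 [-0.4 -0.4  0.3 -0.5  0.1  0.5 -0.6  0.7 -0.7  0.   0.5  0.1  0.3 -0.3
 -0.9 -0.4]
```

View pics/c1.png

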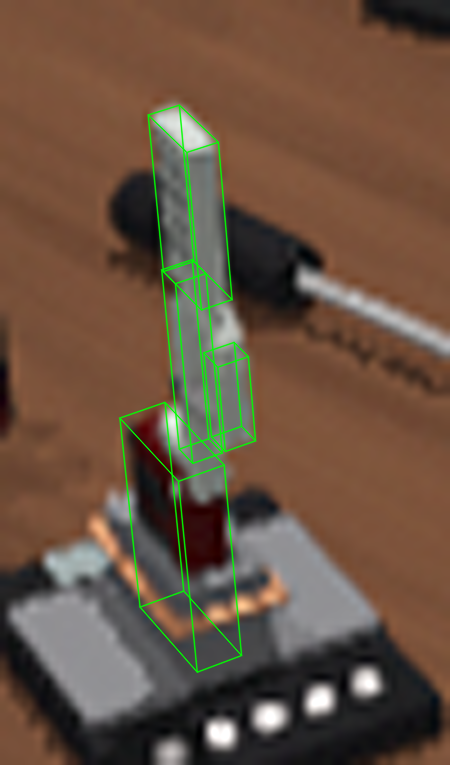

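View pics/c2.png

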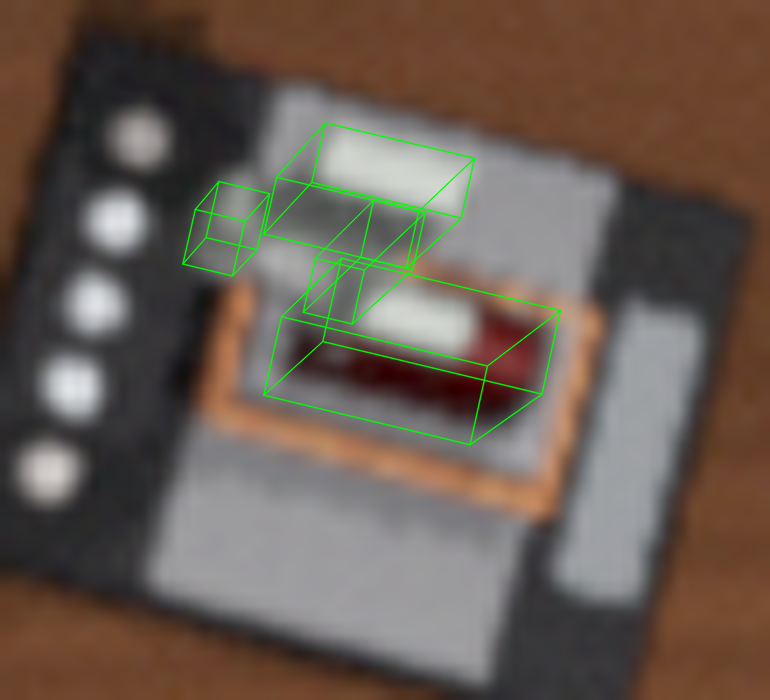

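```bash
python3 -c "
from h import *
crop('scene',0,425,195,480,245,14,'d1.png');crop('top',0,190,220,235,270,14,'d2.png')"
```

```text
(no output)
```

View pics/d1.png

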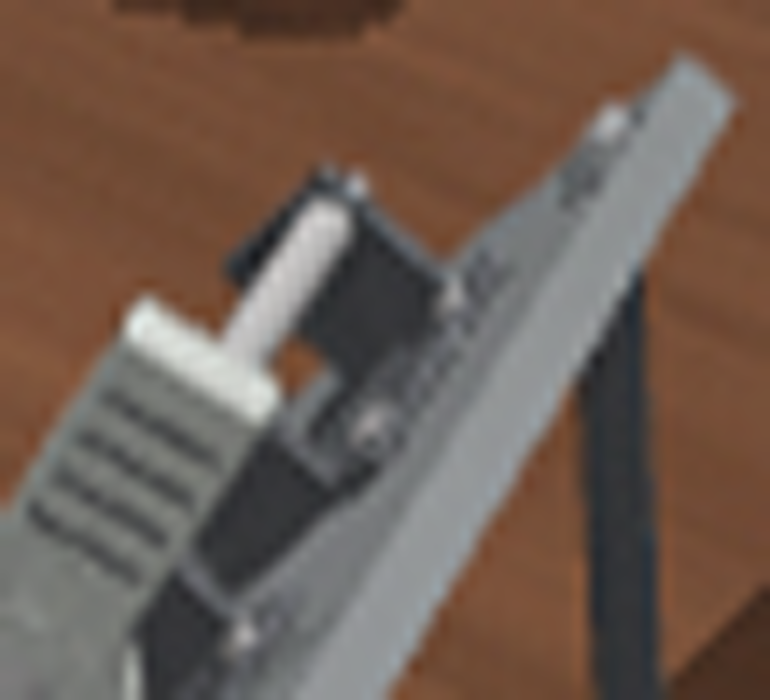

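View pics/d2.png

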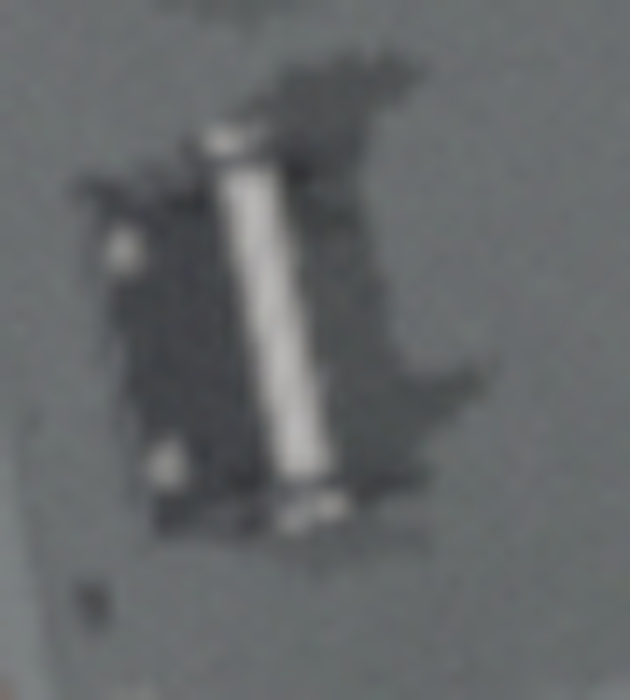

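```bash
python3 - <<'E'
from ov import *
S,T=load('scene'),load('top')
s=lambda x,y:np.array((425+x/14-.5,195+y/14-.5)); b=lambda x,y:np.array((190+x/14-.5,220+y/14-.5))
p1=onz(T,b(248,167),.17);p2=onz(T,b(306,477),.17);print(p1,p2,np.linalg.norm(p1-p2),(p1+p2)/2)
print('end robot side', tri([S,T],[s(333,212),b(306,477)]))
d=p2-p1;print('y dir yaw',np.degrees(np.arctan2(d[1],d[0])), 'x yaw',np.degrees(np.arctan2(d[1],d[0]))-90)
# panel corners in top: from a4, scale4 origin 160,135
q=lambda x,y:np.array((160+x/4-.4,135+y/4-.4))
c=(p1+p2)/2;zt=.17+.036*np.cos(np.pi/6)-.022*.5
u=[onz(T,q(*p),zt) for p in [(30,20),(125,562)]];print(zt,u,np.linalg.norm(u[0]-u[1]),np.degrees(np.arctan2(*(u[1]-u[0])[1::-1])))
def rk(yaw,c):
    R=Rz(yaw)
    Rp=R@Ry(np.pi/6)
    it=[(mm(-4,4,-23,23,-4,4),Rp,c,(0,0,255)),(mm(22,25,-60,230,-150,36),Rp,c,(0,255,0))]
    for k in (-25-2,25-2): it.append((mm(-6,19,k,k+4,-20,6),Rp,c,(255,255,0)))
    for k in (-85,-170): it.append((mm(-4,4,k-23,k+23,-4,4),Rp,c,(0,0,255)))
    it[1]=(mm(22,25,-230,60,-150,36),Rp,c,(0,255,0))
    return it
for a in (101.5,):
  it=rk(np.radians(a),c)
  ov('scene',0,340,190,490,310,5,'e1.png',it);ov('top',0,160,135,270,285,5,'e2.png',it)
E
```

```text
[0.43343603 0.20109684 0.17      ] [0.38765081 0.19189948 0.17      ] 0.04669987383976363 [0.41054342 0.19649816 0.17      ]
end robot side (array([0.38705302, 0.19209614, 0.17232339]), array([-0.45298866,  0.03385782, -0.38415267,  0.25695497]))
y dir yaw -168.6415558327163 x yaw -258.64155583271634
0.1901769145362398 [array([0.62623429, 0.28294247, 0.19017691]), array([0.34496632, 0.2275144 , 0.19017691])] 0.28667741301845623 -168.85185496583478
```

View pics/e1.png

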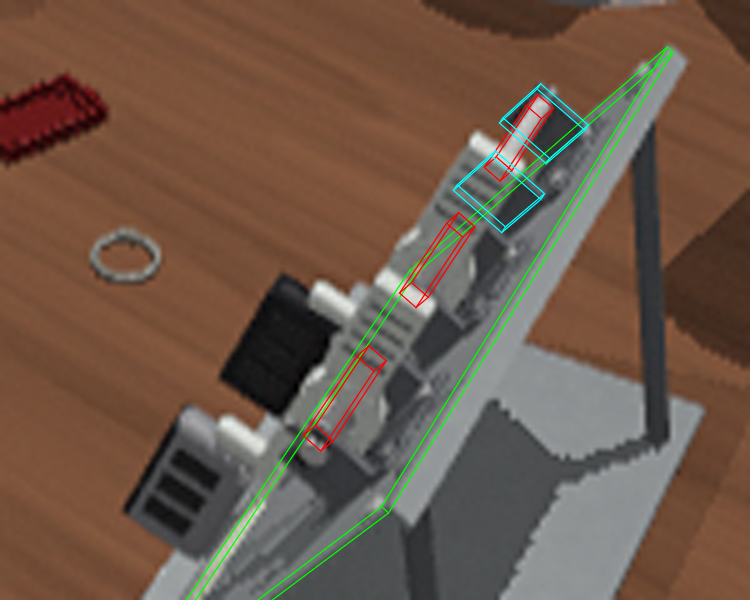

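View pics/e2.png

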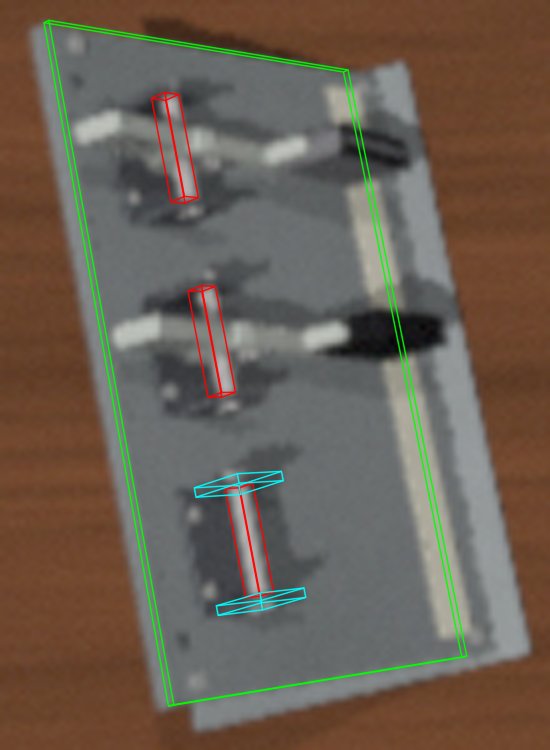

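```bash
cat > plan.py <<'E'
from h import *
from station import sense
from scipy.spatial.transform import Rotation as Ro
# key model
KEYP=np.array([.4951,-.2378,.014]);KYAW=np.radians(74.3)
PIN=np.array([.4105,.1965,.170]);PYAW=np.radians(101.3)
G=np.array([.027,0,.162]);SEAT=np.array([.030,0,.118])
def toolR(keyR): # tool x=-key x, y = key y, z=-key z
    return keyR@np.diag([-1.,1,-1])
def rel(P,R,s=None):
    s=s or sense();R0=np.array(s['ee_rot']);p0=np.array(s['tcp_pos'])
    return np.r_[R0.T@(np.array(P)-p0),Ro.from_matrix(R0.T@R).as_rotvec()]
def show(P,R): print(np.round(rel(P,R),4).tolist())
RP=toolR(Rz(KYAW)); TG=KEYP+Rz(KYAW)@G-np.array([0,0,.019])
RHK=Rz(PYAW)@Ry(np.pi/6); RH=toolR(RHK)
def hangtcp(up,dx=0): # tcp with seat 'up' above pin along key z
    return PIN+RHK@(np.array([dx,0,up])+G-SEAT-np.array([0,0,.019]))
E
python3 - <<'E'
from plan import *
S,T=load('scene'),load('top')
print('blue',tri([S,T],[(323,133),(406,278)]))
print(TG,hangtcp(0))
s=sense();Rc=np.array(s['ee_rot'])
show([.2,.55,.36],Rc)
show([.45,.35,.36],toolR(Rz(np.radians(106+15))) if 0 else Rz(np.radians(-40))@np.diag([1,-1,-1.]))
show([.53,0.1,.36],RP);show([TG[0],TG[1],.30],RP)
E
```

```text
blue (array([ 0.33030346, -0.20282776,  0.18013994]), array([ 0.46627389,  0.04933104,  0.27721532, -0.24859172]))
[ 0.50240621 -0.21180732  0.157     ] [0.40855976 0.20620997 0.19315064]
[0.052, 0.0418, -0.1383, 0.0, 0.0, 0.0]
[0.345, 0.1708, -0.1381, 0.0019, -0.0005, 0.4382]
[0.4866, 0.3919, -0.1376, 0.0014, -0.0016, 1.5848]
[0.5401, 0.7002, -0.077, 0.0014, -0.0016, 1.5848]
```

{"op": "jog_arm", "data": {"moves": [[-1, 0.01, 0.01, -0.04, 0, 0, 0], [-1, 0.03, 0.02, -0.08, 0, 0, 0], [-1, 0.05, 0.03, -0.11, 0, 0, 0.05], [-1, 0.085, 0.04, -0.13, 0, 0, 0.11], [-1, 0.12, 0.06, -0.138, 0, 0, 0.17], [-1, 0.155, 0.08, -0.138, 0, 0, 0.23], [-1, 0.19, 0.1, -0.138, 0, 0, 0.29], [-1, 0.225, 0.12, -0.138, 0, 0, 0.35], [-1, 0.26, 0.14, -0.138, 0, 0, 0.42], [-1, 0.295, 0.16, -0.138, 0, 0, 0.5]]}}

```text
time_s: 0.93
tcp_pos: [0.4053, 0.3719, 0.3603]
ee_rot: [[0.723, -0.691, -0.0], [-0.691, -0.723, -0.0], [-0.0, 0.001, -1.0]]
wrist_force: [1.1, 0.7, -0.4]
gripper_width: 1.0
```

```bash
python3 - <<'E'
from plan import *
s=sense();print(s['time_s'],np.round(s['joints'],1),np.round(s['tcp_pos'],3))
show([.46,.25,.36],RP);show([.53,0.1,.36],RP);show([TG[0],TG[1],.30],RP)
E
```

```text
0.9333 [ 59.4  11.    4.4  -0.  -83.4 -13.1] [0.405 0.372 0.36 ]
[0.1237, 0.0503, 0.0003, 0.0006, -0.0002, 1.0818]
[0.278, 0.1103, 0.0003, 0.0006, -0.0002, 1.0818]
[0.4735, 0.3547, 0.0604, 0.0006, -0.0002, 1.0818]
```

{"op": "jog_arm", "data": {"moves": [[-1, 0.035, 0.013, 0, 0, 0, 0.11], [-1, 0.07, 0.027, 0, 0, 0, 0.23], [-1, 0.105, 0.042, 0, 0, 0, 0.35], [-1, 0.14, 0.056, 0, 0, 0, 0.47], [-1, 0.175, 0.07, 0, 0, 0, 0.59], [-1, 0.21, 0.083, 0, 0, 0, 0.71], [-1, 0.245, 0.098, 0, 0, 0, 0.83], [-1, 0.275, 0.11, 0, 0, 0, 0.95], [-1, 0.3, 0.14, 0, 0, 0, 1.05], [-1, 0.325, 0.17, 0, 0, 0, 1.082]]}}

```text
time_s: 1.77
tcp_pos: [0.5231, 0.0249, 0.3594]
ee_rot: [[-0.271, -0.962, -0.002], [-0.962, 0.271, -0.0], [0.001, 0.002, -1.0]]
wrist_force: [0.5, -1.0, 0.3]
gripper_width: 0.997
```

```bash
python3 - <<'E'
from plan import *
s=sense();print(s['time_s'],np.round(s['joints'],1),np.round(s['tcp_pos'],3))
show([TG[0],TG[1],.26],RP)
E
```

```text
1.7667 [ 20.5   8.2   0.9  -0.  -82.8 -36.2] [0.523 0.025 0.359]
[0.2333, -0.0446, 0.0995, 0.002, -0.001, -0.0009]
```

{"op": "jog_arm", "data": {"moves": [[-1, 0.035, -0.007, 0.005, 0, 0, 0], [-1, 0.07, -0.014, 0.015, 0, 0, 0], [-1, 0.105, -0.021, 0.03, 0, 0, 0], [-1, 0.14, -0.028, 0.045, 0, 0, 0], [-1, 0.175, -0.034, 0.06, 0, 0, 0], [-1, 0.205, -0.04, 0.075, 0, 0, 0], [-1, 0.233, -0.0446, 0.09, 0.002, -0.001, 0], [-1, 0.2333, -0.0446, 0.0995, 0.002, -0.001, 0], [-1, 0.2333, -0.0446, 0.0995, 0.002, -0.001, 0], [-1, 0.2333, -0.0446, 0.0995, 0.002, -0.001, 0]]}}

```text
time_s: 2.6
tcp_pos: [0.5033, -0.2102, 0.2605]
ee_rot: [[-0.268, -0.963, 0.001], [-0.963, 0.268, 0.001], [-0.001, -0.0, -1.0]]
wrist_force: [0.4, 0.5, 0.1]
gripper_width: 0.998
```

```bash
cat > snap.py <<'E'
import sys,pickle,cv2
from station import *
k=sys.argv[1]
for n in("scene","top"):
    c=capture(n);pickle.dump(c,open(f'pics/{n}{k}.pkl','wb'));cv2.imwrite(f'pics/{n}{k}.png',c['frame'][:,:,::-1])
E
python3 snap.py 1; python3 - <<'E'
from plan import *
s=sense();print(s['time_s'],np.round(s['joints'],1),np.round(s['tcp_pos'],4))
show(TG,RP)
crop('scene',1,200,80,340,220,5,'f1.png')
E
```

```text
2.7 [ -5.6  12.7  -7.1  -0.  -69.9  -9.9] [ 0.5042 -0.2096  0.262 ]
[0.0027, 0.0015, 0.105, -0.0036, 0.001, 0.0044]
```

View pics/f1.png

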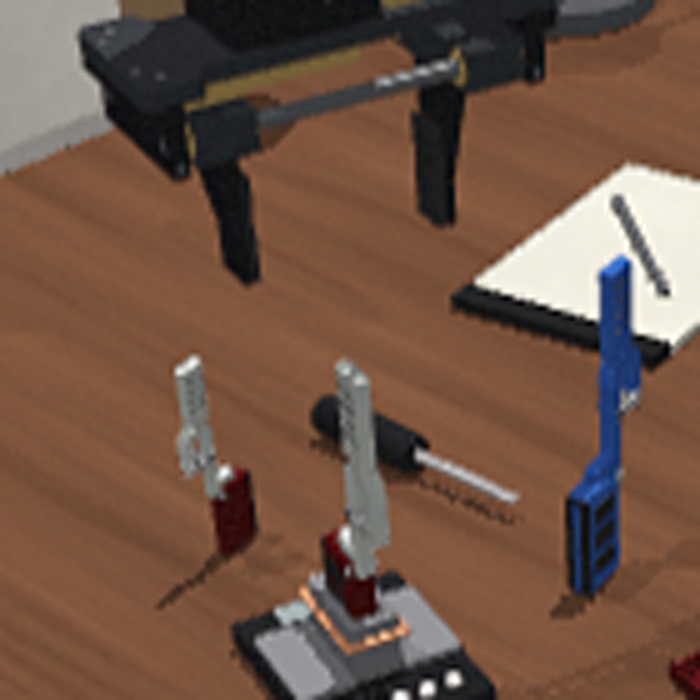

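{"op": "jog_arm", "data": {"moves": [[-1, 0.001, 0, 0.005, 0, 0, 0], [-1, 0.0015, 0.001, 0.015, -0.002, 0, 0.002], [-1, 0.002, 0.0015, 0.025, -0.003, 0, 0.004], [-1, 0.002, 0.0015, 0.035, -0.003, 0, 0.004], [-1, 0.002, 0.0015, 0.045, -0.003, 0, 0.004], [-1, 0.002, 0.0015, 0.05, -0.003, 0, 0.004], [-1, 0.002, 0.0015, 0.055, -0.003, 0, 0.004], [-1, 0.002, 0.0015, 0.055, -0.003, 0, 0.004], [-1, 0.002, 0.0015, 0.055, -0.003, 0, 0.004], [-1, 0.002, 0.0015, 0.055, -0.003, 0, 0.004]]}}

```text
time_s: 3.53
tcp_pos: [0.5021, -0.2119, 0.2065]
ee_rot: [[-0.271, -0.962, 0.0], [-0.962, 0.271, 0.001], [-0.001, 0.0, -1.0]]
wrist_force: [0.2, -0.1, 0.6]
gripper_width: 0.998
```

```bash
python3 snap.py 2; python3 - <<'E'
from plan import *
s=sense();print(s['time_s'],np.round(s['joints'],1),np.round(s['tcp_pos'],4))
show(TG,RP)
S,T=load('scene',2),load('top',2)
print(proj(S,s['tcp_pos']),proj(T,s['tcp_pos']))
crop('scene',2,220,80,340,200,6,'f2.png');crop('top',2,360,140,460,240,6,'f3.png')
E
```

```text
3.6333 [ -5.9  15.  -12.3  -0.1 -62.7  -9.9] [ 0.502  -0.2118  0.2066]
[-0.0001, -0.0003, 0.0496, -0.0002, 0.0011, -0.001]
[[269.37521463 148.97825305]] [[408.62710839 190.65543822]]
```

View pics/f2.png

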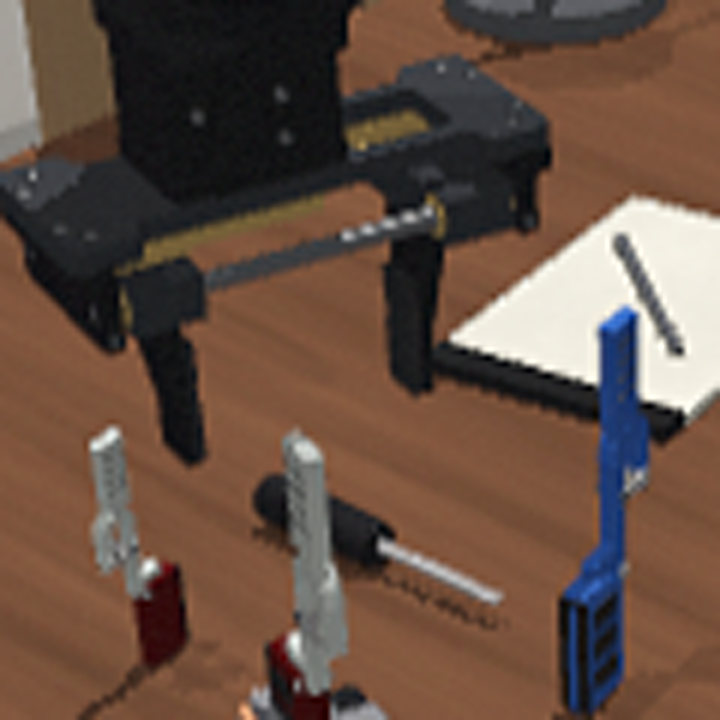

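View pics/f3.png

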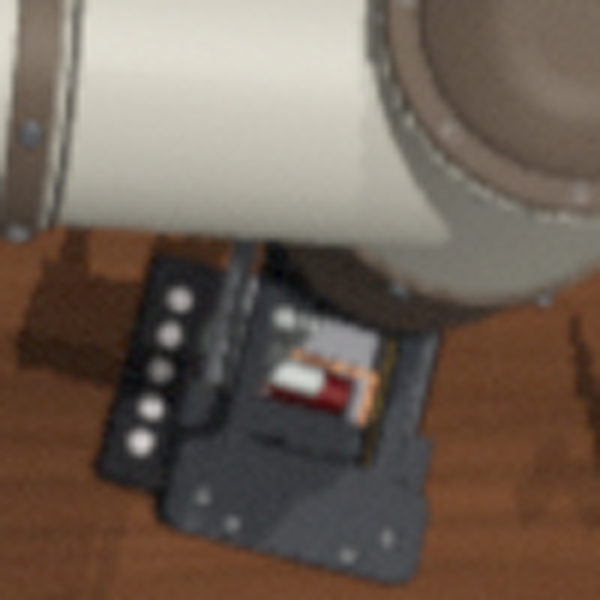

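{"op": "jog_arm", "data": {"moves": [[-1, 0, 0, 0.01, 0, 0, 0], [-1, 0, 0, 0.025, 0, 0, 0], [-1, 0, 0, 0.038, 0, 0, 0], [-1, 0, 0, 0.046, 0, 0, 0], [-1, 0, 0, 0.0495, 0, 0, 0], [-1, 0, 0, 0.0495, 0, 0, 0], [-0.5, 0, 0, 0.0495, 0, 0, 0], [0, 0, 0, 0.0495, 0, 0, 0], [0.3, 0, 0, 0.0495, 0, 0, 0], [0.6, 0, 0, 0.0495, 0, 0, 0]]}}

```text
time_s: 4.47
tcp_pos: [0.502, -0.2117, 0.1572]
ee_rot: [[-0.271, -0.962, 0.001], [-0.962, 0.271, 0.001], [-0.001, -0.0, -1.0]]
wrist_force: [-0.2, -0.3, -0.7]
gripper_width: 0.781
```

{"op": "jog_arm", "data": {"moves": [[0.7, 0, 0, 0, 0, 0, 0], [0.75, 0, 0, 0, 0, 0, 0], [0.8, 0, 0, 0, 0, 0, 0], [0.85, 0, 0, 0, 0, 0, 0], [0.9, 0, 0, 0, 0, 0, 0], [1, 0, 0, 0, 0, 0, 0], [1, 0, 0, 0, 0, 0, 0], [1, 0, 0, 0, 0, 0, 0], [1, 0, 0, 0, 0, 0, 0], [1, 0, 0, 0, 0, 0, 0]]}}

```text
time_s: 5.3
tcp_pos: [0.5017, -0.2116, 0.1565]
ee_rot: [[-0.272, -0.962, -0.001], [-0.962, 0.272, 0.001], [-0.001, 0.001, -1.0]]
wrist_force: [-0.0, -0.0, 0.2]
gripper_width: 0.099
```

```bash
python3 snap.py 3; python3 - <<'E'
from plan import *
s=sense();print({k:np.round(v,3).tolist() for k,v in s.items()})
crop('scene',3,220,90,340,230,5,'g1.png')
E
```

```text
{'time_s': 5.4, 'joints': [-5.848, 17.644, -16.336, -0.081, -56.07, -9.864], 'joint_velocities': [-0.083, -0.032, 0.031, -0.036, 0.065, -0.087], 'effort': [-0.03, -33.135, 16.745, 3.774, 0.016, -0.005], 'tcp_pos': [0.502, -0.212, 0.157], 'ee_rot': [[-0.272, -0.962, -0.001], [-0.962, 0.272, 0.001], [-0.001, 0.001, -1.0]], 'wrist_force': [-0.826, -0.318, 0.452], 'moment': [0.15, -0.073, 0.012], 'gripper_width': 0.1}
```

View pics/g1.png

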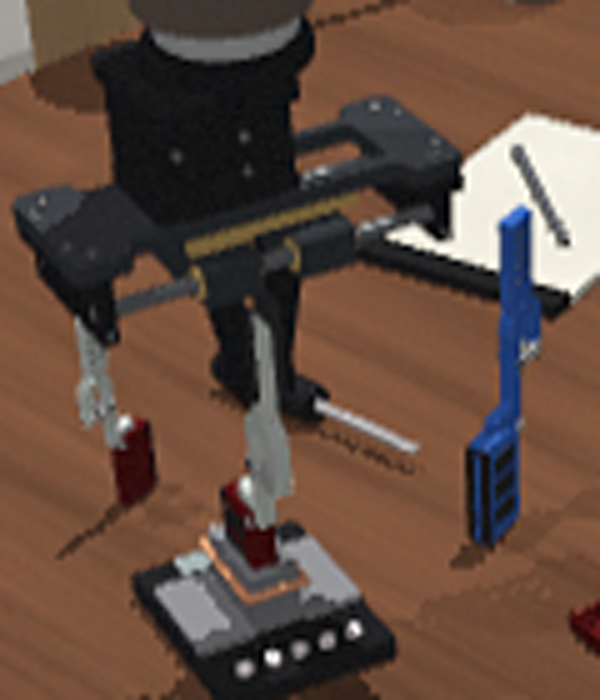

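{"op": "jog_arm", "data": {"moves": [[1, 0, 0, -0.004, 0, 0, 0], [1, 0, 0, -0.012, 0, 0, 0], [1, 0, 0, -0.022, 0, 0, 0], [1, 0, 0, -0.035, 0, 0, 0], [1, 0, 0, -0.05, 0, 0, 0], [1, 0, 0, -0.065, 0, 0, 0], [1, 0, 0, -0.08, 0, 0, 0], [1, 0, 0, -0.095, 0, 0, 0], [1, 0, 0, -0.11, 0, 0, 0], [1, 0, 0, -0.12, 0, 0, 0]]}}

```text
time_s: 6.23
tcp_pos: [0.5022, -0.212, 0.2793]
ee_rot: [[-0.271, -0.962, 0.002], [-0.962, 0.271, 0.0], [-0.001, -0.002, -1.0]]
wrist_force: [-0.5, 0.9, -1.4]
gripper_width: 0.103
```

```bash
python3 - <<'E'
from plan import *
s=sense();print(np.round(s['wrist_force'],2),s['gripper_width'],np.round(s['tcp_pos'],4))
P=hangtcp(.065);print(P)
show([.49,.0,.30],RP)
mid=Ro.from_matrix([RP,RH]);from scipy.spatial.transform import Slerp
sl=Slerp([0,1],mid)
show([.47,.0,.30],sl(.5).as_matrix());show(hangtcp(.075)+[0,-.03,0.02],RH);show(hangtcp(.065),RH)
E
```

```text
[-0.45  0.94 -1.44] 0.10303004214995533 [ 0.5022 -0.212   0.2793]
[0.40219151 0.23807995 0.24944229]
[-0.2008, 0.0692, -0.0206, -0.0023, 0.001, -0.0008]
[-0.1953, 0.0885, -0.0207, 0.0594, 0.2576, -0.2313]
[-0.3816, 0.2125, 0.0011, 0.1211, 0.5142, -0.4618]
[-0.406, 0.2184, 0.0298, 0.1211, 0.5142, -0.4618]
```

{"op": "jog_arm", "data": {"moves": [[1, -0.02, 0.012, -0.01, 0.005, 0.02, -0.02], [1, -0.055, 0.032, -0.02, 0.017, 0.07, -0.065], [1, -0.09, 0.052, -0.03, 0.03, 0.125, -0.11], [1, -0.125, 0.072, -0.035, 0.042, 0.18, -0.16], [1, -0.16, 0.092, -0.035, 0.055, 0.235, -0.21], [1, -0.195, 0.112, -0.035, 0.067, 0.285, -0.26], [1, -0.23, 0.132, -0.035, 0.08, 0.34, -0.305], [1, -0.265, 0.15, -0.035, 0.092, 0.39, -0.35], [1, -0.295, 0.167, -0.035, 0.105, 0.44, -0.4], [1, -0.32, 0.182, -0.035, 0.114, 0.48, -0.44]]}}

```text
time_s: 7.07
tcp_pos: [0.4127, 0.1481, 0.3127]
ee_rot: [[0.156, -0.984, 0.088], [-0.869, -0.179, -0.461], [0.47, -0.005, -0.883]]
wrist_force: [0.7, 1.0, -0.6]
gripper_width: 0.096
```

```bash
python3 - <<'E'
from plan import *
s=sense();print(np.round(s['joints'],1),np.round(s['tcp_pos'],4))
show(hangtcp(.08),RH)
E
```

```text
[ 55.1   5.7 -20.7  19.8 -84.3 -50.4] [0.4127 0.1481 0.3127]
[-0.1101, -0.0054, -0.0015, 0.0042, 0.0348, -0.0177]
```

{"op": "jog_arm", "data": {"moves": [[1, -0.02, -0.001, 0, 0.001, 0.008, -0.004], [1, -0.04, -0.002, 0, 0.002, 0.016, -0.008], [1, -0.06, -0.003, 0, 0.003, 0.024, -0.012], [1, -0.075, -0.004, 0, 0.004, 0.03, -0.015], [1, -0.088, -0.005, 0, 0.004, 0.035, -0.018], [1, -0.098, -0.0054, 0, 0.0042, 0.035, -0.0177], [1, -0.1, -0.0054, -0.001, 0.0042, 0.0348, -0.0177], [1, -0.1, -0.0054, -0.0015, 0.0042, 0.0348, -0.0177], [1, -0.1, -0.0054, -0.0015, 0.0042, 0.0348, -0.0177], [1, -0.1, -0.0054, -0.0015, 0.0042, 0.0348, -0.0177]]}}

```text
time_s: 7.9
tcp_pos: [0.4036, 0.2336, 0.2671]
ee_rot: [[0.165, -0.982, 0.094], [-0.851, -0.19, -0.49], [0.499, 0.001, -0.867]]
wrist_force: [0.8, 0.8, -1.0]
gripper_width: 0.103
```

```bash
python3 snap.py 4; cat > chk.py <<'E'
from ov import *
from plan import *
import sys
k=sys.argv[1]
s=sense();print(s['time_s'],np.round(s['joints'],1),np.round(s['tcp_pos'],4),np.round(s['wrist_force'],2),round(s['gripper_width'],3))
R0=np.array(s['ee_rot']);kR=R0@np.diag([-1.,1,-1]);kt=np.array(s['tcp_pos'])+kR@np.array([0,0,.019])-kR@G
seat=kt+kR@SEAT
print('seat rel pin in hang frame mm',np.round(RHK.T@(seat-PIN)*1000,1),'f in hang frame',np.round(RHK.T@np.array(s['wrist_force']),2))
it=[(B,kR,kt,(0,255,0)) for B in KEY]+[(mm(-4,4,-23,23,-4,4),RHK,PIN,(0,0,255))]
ov('scene',k,390,130,510,260,6,f'k{k}s.png',it);ov('top',k,150,170,270,290,6,f'k{k}t.png',it)
ov('scene',k,390,130,510,260,6,f'r{k}s.png',[]);ov('top',k,150,170,270,290,6,f'r{k}t.png',[])
E
python3 chk.py 4;  python3 - <<'E'
from plan import *
show(hangtcp(.08),RH)
E
```

```text
8.0 [ 62.1  13.2 -18.4  18.4 -82.9 -57.4] [0.4036 0.2336 0.267 ] [-0.28 -0.44 -1.96] 0.102
seat rel pin in hang frame mm [-12.8  -0.4  77.9] f in hang frame [ 0.66  0.36 -1.88]
[-0.0128, 0.0006, -0.0021, 0.0033, 0.0016, -0.0044]
```

View pics/k4s.png

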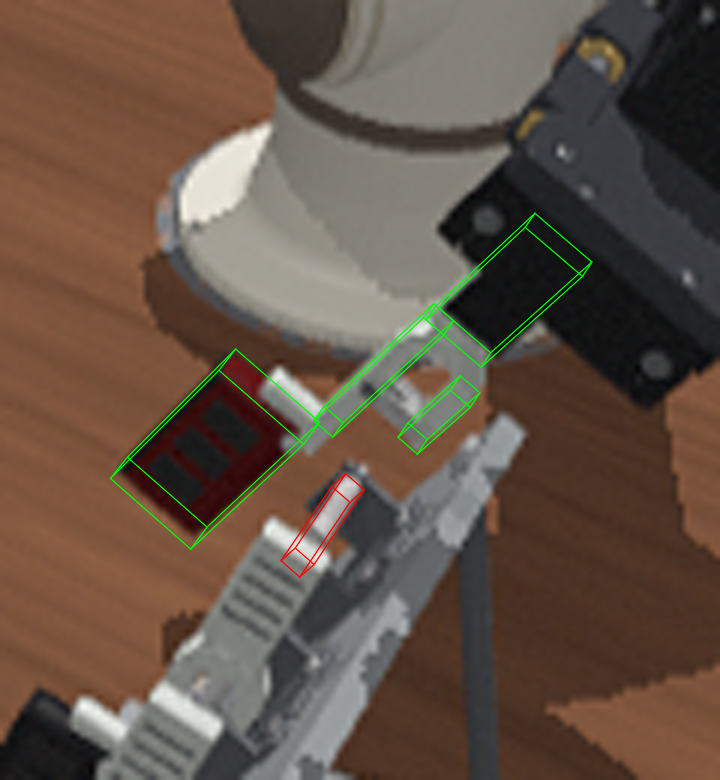

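View pics/k4t.png

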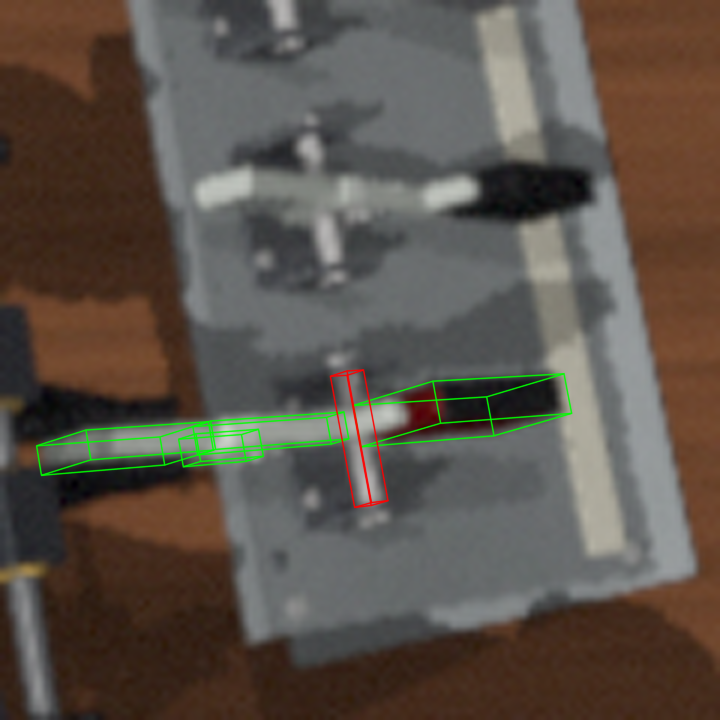

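View pics/scene4.png

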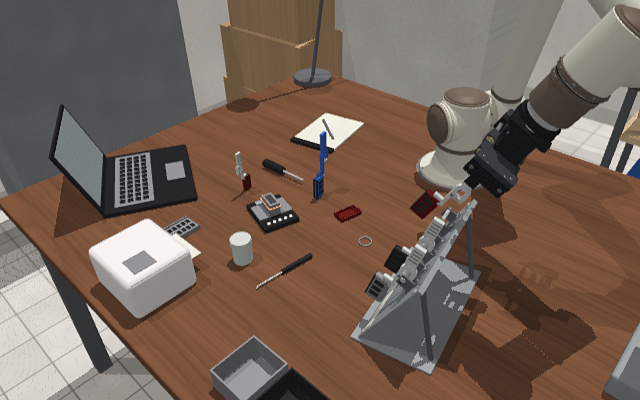

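{"op": "jog_arm", "data": {"moves": [[1, -0.004, 0, 0, 0.001, 0, -0.001], [1, -0.009, 0.0006, 0, 0.003, 0.001, -0.003], [1, -0.0125, 0.0006, 0.002, 0.0033, 0.0016, -0.0044], [1, -0.0128, 0.0006, 0.008, 0.0033, 0.0016, -0.0044], [1, -0.0128, 0.0006, 0.016, 0.0033, 0.0016, -0.0044], [1, -0.0128, 0.0006, 0.025, 0.0033, 0.0016, -0.0044], [1, -0.0128, 0.0006, 0.033, 0.0033, 0.0016, -0.0044], [1, -0.0128, 0.0006, 0.037, 0.0033, 0.0016, -0.0044], [1, -0.0128, 0.0006, 0.038, 0.0033, 0.0016, -0.0044], [1, -0.0128, 0.0006, 0.038, 0.0033, 0.0016, -0.0044]]}}

```text
time_s: 8.83
tcp_pos: [0.4044, 0.2259, 0.227]
ee_rot: [[0.17, -0.981, 0.098], [-0.848, -0.196, -0.492], [0.501, 0.001, -0.865]]
wrist_force: [-0.4, -0.4, -0.9]
gripper_width: 0.1
```

```bash
python3 snap.py 5;python3 chk.py 5;  python3 - <<'E'
from plan import *
show(hangtcp(.038),RH)
E
```

```text
8.9333 [ 61.7  14.6 -22.8  19.1 -77.3 -58.7] [0.4046 0.2265 0.2275] [-0.18 -0.46 -2.35] 0.102
seat rel pin in hang frame mm [ 0.8 -0.1 40.1] f in hang frame [ 0.81  0.27 -2.24]
[0.0008, 0.0001, 0.0021, -0.0004, -0.0003, 0.0008]
```

View pics/k5s.png

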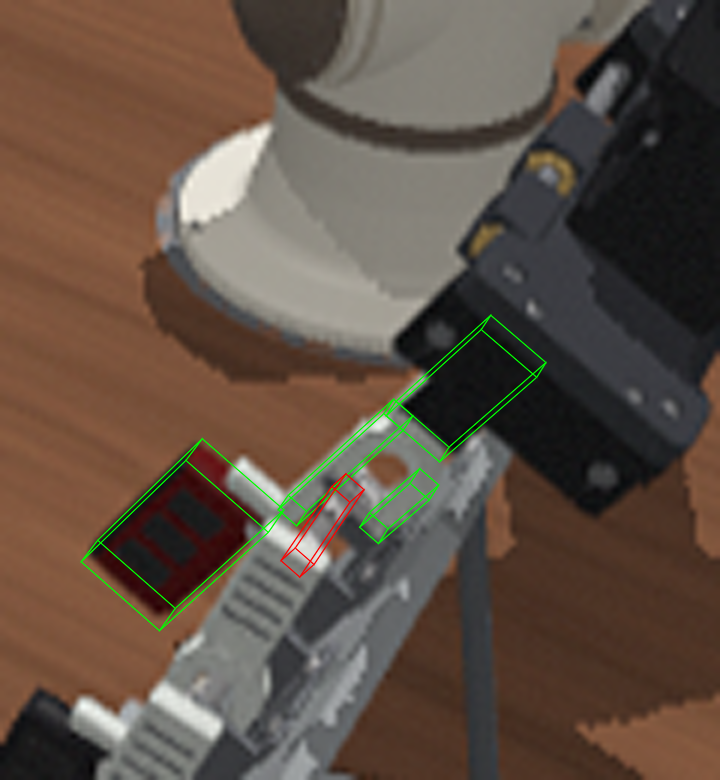

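View pics/r5s.png

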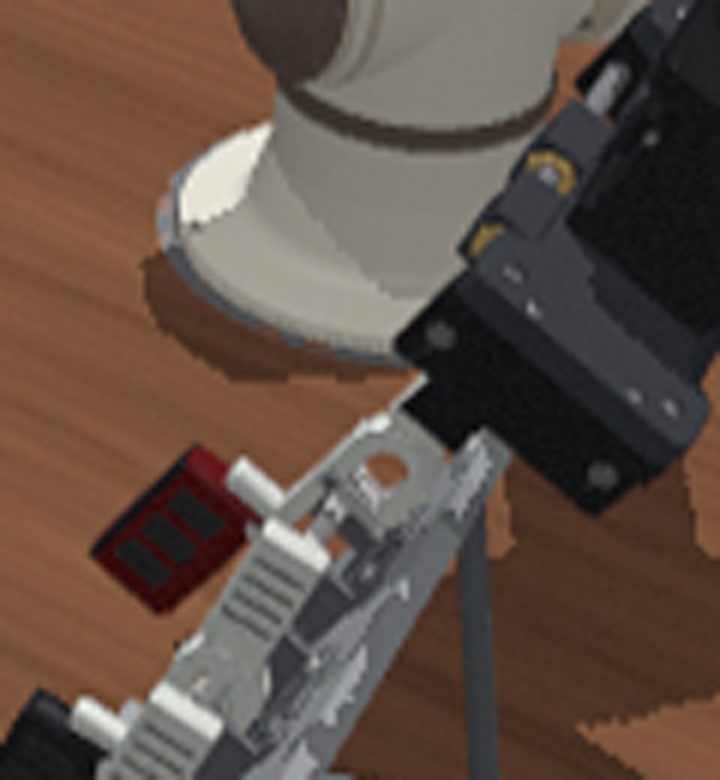

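View pics/k5t.png

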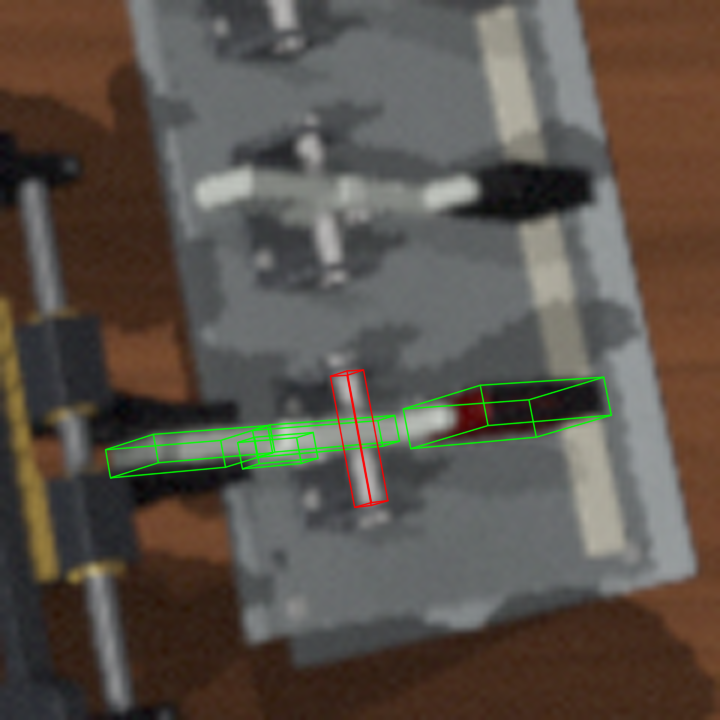

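{"op": "jog_arm", "data": {"moves": [[1, 0.0005, 0, 0.002, 0, 0, 0], [1, 0.0007, 0, 0.004, 0, 0, 0], [1, 0.0007, 0, 0.007, 0, 0, 0], [1, 0.0007, 0, 0.01, 0, 0, 0], [1, 0.0007, 0, 0.013, 0, 0, 0], [1, 0.0007, 0, 0.016, 0, 0, 0], [1, 0.0007, 0, 0.019, 0, 0, 0], [1, 0.0007, 0, 0.021, 0, 0, 0], [1, 0.0007, 0, 0.022, 0, 0, 0], [1, 0.0007, 0, 0.022, 0, 0, 0]]}}

```text
time_s: 9.77
tcp_pos: [0.4067, 0.2149, 0.2085]
ee_rot: [[0.171, -0.98, 0.098], [-0.849, -0.197, -0.491], [0.501, 0.001, -0.866]]
wrist_force: [-0.7, 0.6, -0.6]
gripper_width: 0.102
```

```bash
python3 snap.py 6;python3 chk.py 6;  python3 - <<'E'
from plan import *
show(hangtcp(.018),RH)
E
```

```text
9.8667 [ 60.8  15.  -25.4  19.7 -74.3 -59. ] [0.4066 0.215  0.2086] [-1.77  0.06 -1.01] 0.103
seat rel pin in hang frame mm [ 0.   0.2 17.9] f in hang frame [ 0.85  1.73 -0.67]
[0.0, -0.0002, -0.0001, 0.0001, -0.0007, 0.0009]
```

View pics/r6s.png

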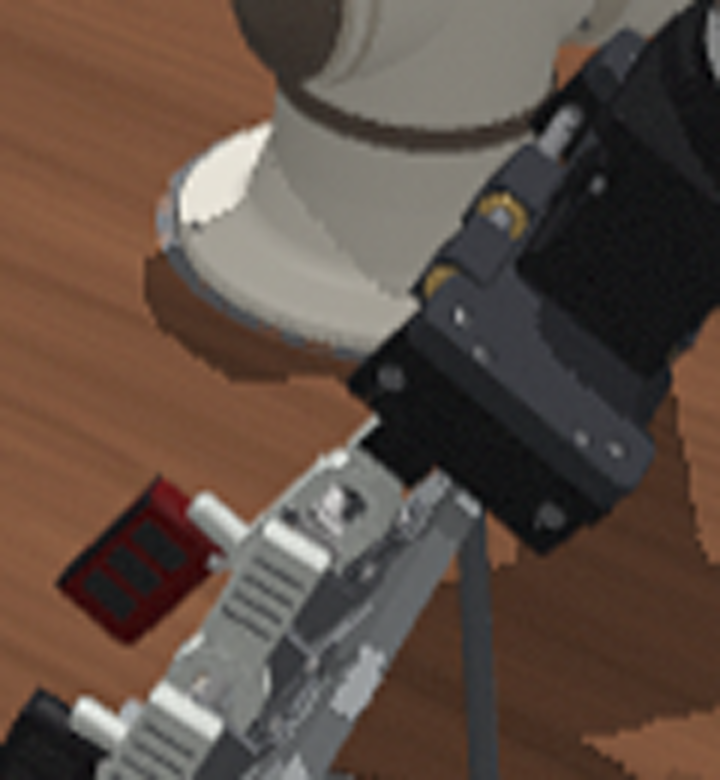

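View pics/r6t.png

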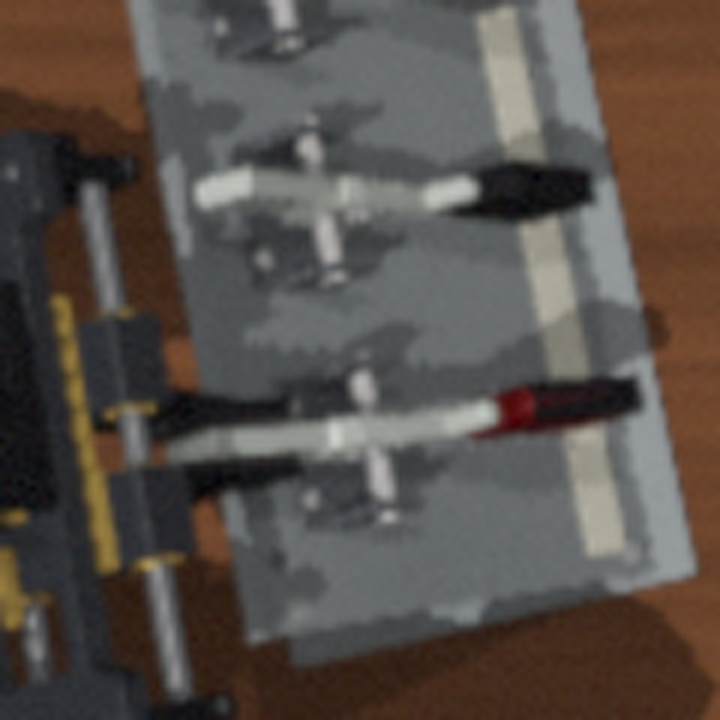

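{"op": "jog_arm", "data": {"moves": [[1, 0, 0, 0.001, 0, 0, 0], [1, 0, 0, 0.002, 0, 0, 0], [1, 0, 0, 0.003, 0, 0, 0], [1, 0, 0, 0.004, 0, 0, 0], [1, 0, 0, 0.005, 0, 0, 0], [1, 0, 0, 0.006, 0, 0, 0], [1, 0, 0, 0.007, 0, 0, 0], [1, 0, 0, 0.008, 0, 0, 0], [1, 0, 0, 0.008, 0, 0, 0], [1, 0, 0, 0.008, 0, 0, 0]]}}

```text
time_s: 10.7
tcp_pos: [0.4076, 0.2112, 0.2019]
ee_rot: [[0.171, -0.98, 0.099], [-0.849, -0.197, -0.491], [0.5, 0.0, -0.866]]
wrist_force: [-1.8, 2.2, 4.7]
gripper_width: 0.1
```

```bash
cat > st.py <<'E'
from plan import *
s=sense()
R0=np.array(s['ee_rot']);kR=R0@np.diag([-1.,1,-1]);kt=np.array(s['tcp_pos'])+kR@np.array([0,0,.019])-kR@G
print(round(s['time_s'],2),'seat-pin mm',np.round(RHK.T@(kt+kR@SEAT-PIN)*1000,1),'f hang',np.round(RHK.T@np.array(s['wrist_force']),2),'M',np.round(s['moment'],2),'rot err deg',np.round(np.degrees(Ro.from_matrix(RH.T@R0).as_rotvec()),2))
E
python3 st.py
```

```text
10.7 seat-pin mm [ 0.  -0.  10.1] f hang [-0.19  1.32  5.32] M [ 1.07  0.65 -0.29] rot err deg [ 0.03  0.03 -0.06]
```

{"op": "jog_arm", "data": {"moves": [[1, 0, 0, 0.001, 0, 0, 0], [1, 0, 0, 0.002, 0, 0, 0], [1, 0, 0, 0.003, 0, 0, 0], [1, 0, 0, 0.004, 0, 0, 0], [1, 0, 0, 0.005, 0, 0, 0], [1, 0, 0, 0.006, 0, 0, 0], [1, 0, 0, 0.007, 0, 0, 0], [1, 0, 0, 0.008, 0, 0, 0], [1, 0, 0, 0.008, 0, 0, 0], [1, 0, 0, 0.008, 0, 0, 0]]}}

```text
time_s: 11.53
tcp_pos: [0.4091, 0.2072, 0.1958]
ee_rot: [[0.17, -0.98, 0.1], [-0.848, -0.198, -0.491], [0.501, -0.001, -0.865]]
wrist_force: [-0.8, 0.7, 6.5]
gripper_width: 0.099
```

```bash
python3 st.py;python3 snap.py 7;python3 chk.py 7
```

```text
11.53 seat-pin mm [-0.6 -0.7  2.7] f hang [-2.55  0.63  6.09] M [ 0.38 -0.02  0.03] rot err deg [ 0.12  0.1  -0.05]
11.6333 [ 60.1  15.4 -27.1  20.4 -72.1 -59.3] [0.4091 0.2072 0.1958] [-0.06  1.84  6.87] 0.095
seat rel pin in hang frame mm [-0.6 -0.7  2.7] f in hang frame [-1.86 -0.3   6.86]
```

View pics/k7s.png

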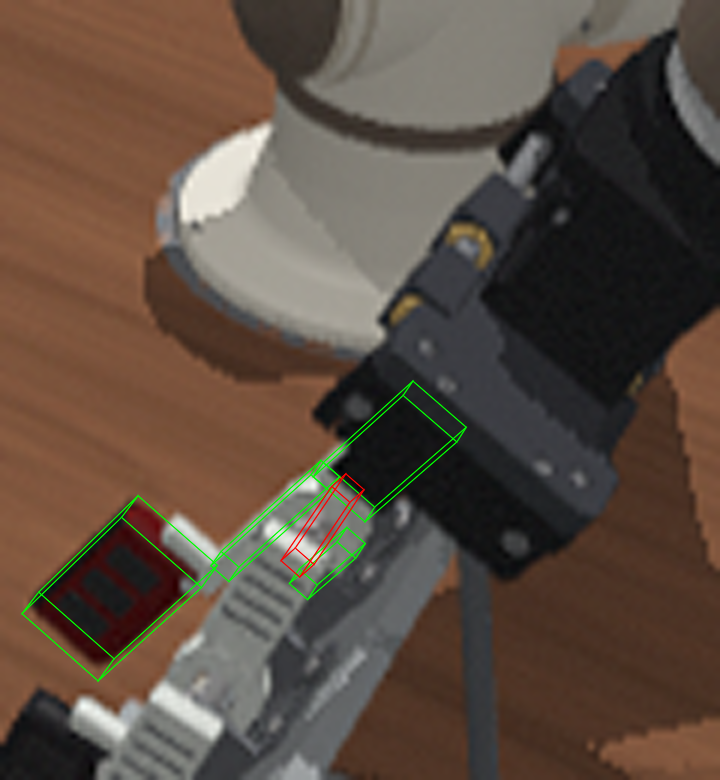

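View pics/k7t.png

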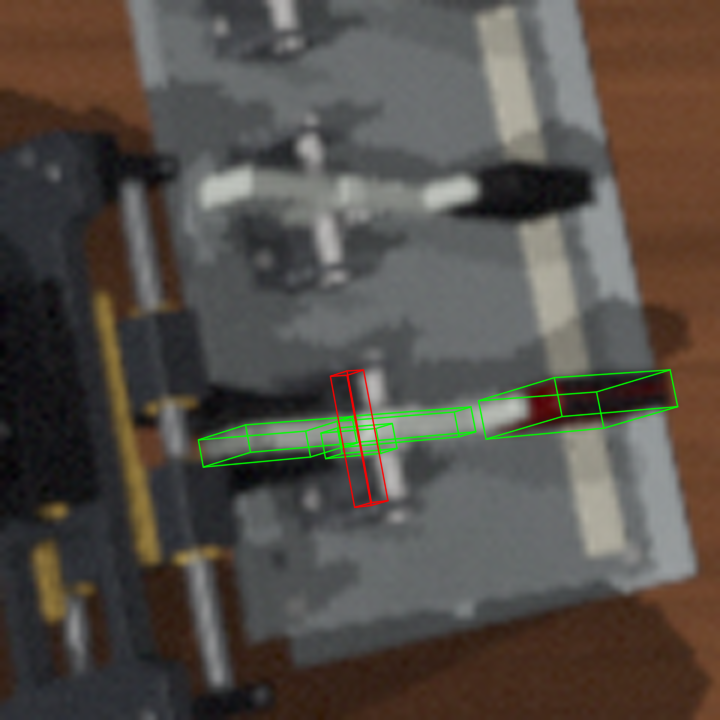

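{"op": "jog_arm", "data": {"moves": [[1, 0, 0, 0.001, 0, 0, 0], [1, 0, 0, 0.002, 0, 0, 0], [1, 0, 0, 0.003, 0, 0, 0], [1, 0, 0, 0.004, 0, 0, 0], [1, 0, 0, 0.005, 0, 0, 0], [1, 0, 0, 0.006, 0, 0, 0], [1, 0, 0, 0.006, 0, 0, 0], [1, 0, 0, 0.007, 0, 0, 0], [1, 0, 0, 0.007, 0, 0, 0], [1, 0, 0, 0.007, 0, 0, 0]]}}

```text
time_s: 12.47
tcp_pos: [0.4092, 0.2023, 0.189]
ee_rot: [[0.17, -0.981, 0.098], [-0.847, -0.196, -0.494], [0.504, 0.001, -0.864]]
wrist_force: [2.7, -3.8, 4.3]
gripper_width: 0.103
```

```bash
python3 st.py
```

```text
12.47 seat-pin mm [-1.5  0.2 -5.5] f hang [-5.9  -1.93  1.61] M [-0.57 -0.84  0.39] rot err deg [-0.04  0.23 -0.05]
```

{"op": "jog_arm", "data": {"moves": [[1, 0, 0, 0.001, 0, 0, 0], [1, 0.0005, 0, 0.002, 0, 0, 0], [1, 0.0005, 0, 0.003, 0, 0, 0], [1, 0.0005, 0, 0.004, 0, 0, 0], [1, 0.0005, 0, 0.004, 0, 0, 0], [1, 0.0005, 0, 0.005, 0, 0, 0], [1, 0.0005, 0, 0.005, 0, 0, 0], [1, 0.0005, 0, 0.006, 0, 0, 0], [1, 0.0005, 0, 0.006, 0, 0, 0], [1, 0.0005, 0, 0.006, 0, 0, 0]]}}

```text
time_s: 13.3
tcp_pos: [0.4097, 0.2007, 0.1836]
ee_rot: [[0.171, -0.98, 0.098], [-0.849, -0.197, -0.49], [0.5, 0.0, -0.866]]
wrist_force: [-1.3, 1.6, -1.8]
gripper_width: 0.104
```

```bash
python3 st.py;python3 snap.py 8;python3 chk.py 8
```

```text
13.3 seat-pin mm [ -0.   -0.  -11.1] f hang [ 2.43  0.97 -0.63] M [ 1.89  0.49 -0.01] rot err deg [ 0.03 -0.01 -0.06]
13.4 [ 59.6  15.8 -28.6  20.8 -70.1 -59.6] [0.4097 0.2007 0.1837] [-0.77  2.61 -0.9 ] 0.101
seat rel pin in hang frame mm [ -0.2  -0.  -11. ] f in hang frame [2.79 0.25 0.58]
```

View pics/r8s.png

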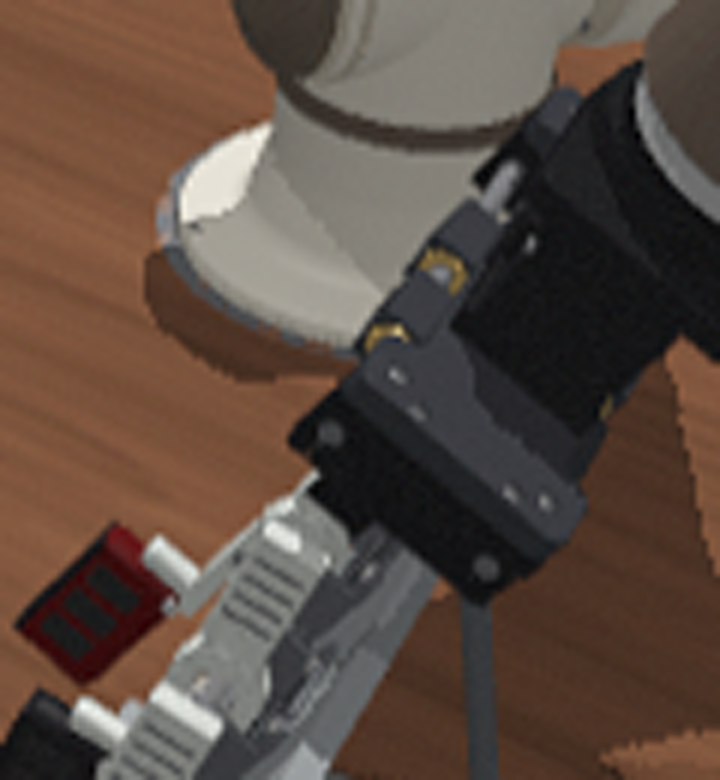

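View pics/k8t.png

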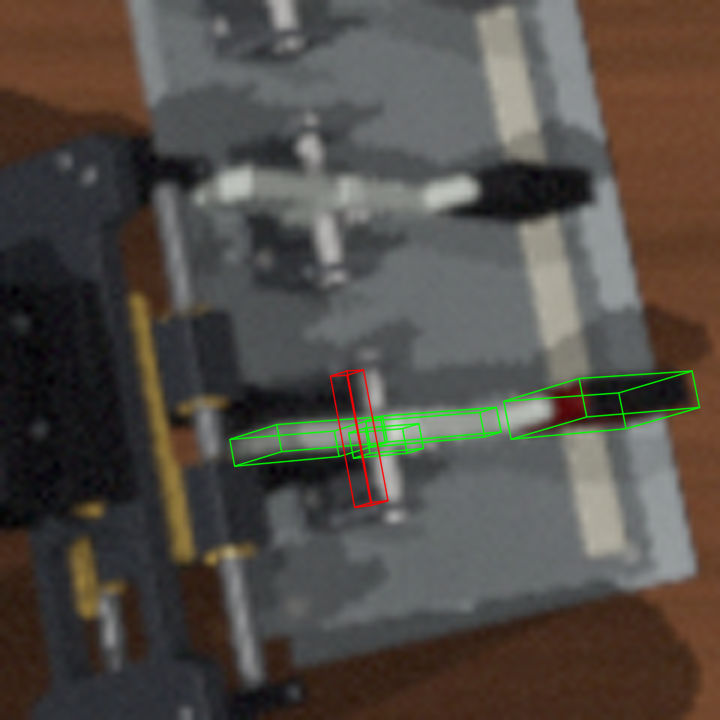

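{"op": "jog_arm", "data": {"moves": [[1, 0, 0, 0.001, 0, 0, 0], [1, 0, 0, 0.001, 0, 0, 0], [1, 0, 0, 0.002, 0, 0, 0], [1, 0, 0, 0.002, 0, 0, 0], [1, 0, 0, 0.003, 0, 0, 0], [1, 0, 0, 0.003, 0, 0, 0], [1, 0, 0, 0.004, 0, 0, 0], [1, 0, 0, 0.004, 0, 0, 0], [1, 0, 0, 0.004, 0, 0, 0], [1, 0, 0, 0.004, 0, 0, 0]]}}

```text
time_s: 14.23
tcp_pos: [0.4102, 0.1997, 0.1821]
ee_rot: [[0.17, -0.98, 0.1], [-0.849, -0.198, -0.489], [0.499, -0.002, -0.866]]
wrist_force: [-7.7, 8.1, 10.8]
gripper_width: 0.097
```

```bash
python3 st.py
```

```text
14.23 seat-pin mm [ -0.3  -0.4 -12.9] f hang [ 2.77  5.95 14.06] M [ 1.58  2.12 -0.95] rot err deg [ 0.14 -0.03 -0.04]
```

{"op": "jog_arm", "data": {"moves": [[1, 0, 0, 0.001, 0, 0, 0], [1, 0, 0, 0.001, 0, 0, 0], [1, 0, 0, 0, 0, 0, 0], [1, 0, 0, -0.003, 0, 0, 0], [1, 0, 0, -0.006, 0, 0, 0], [1, 0, 0, -0.01, 0, 0, 0], [1, 0, 0, -0.014, 0, 0, 0], [1, 0, 0, -0.018, 0, 0, 0], [1, 0, 0, -0.02, 0, 0, 0], [1, 0, 0, -0.02, 0, 0, 0]]}}

```text
time_s: 15.07
tcp_pos: [0.4079, 0.2079, 0.1977]
ee_rot: [[0.17, -0.981, 0.098], [-0.848, -0.196, -0.492], [0.501, 0.001, -0.865]]
wrist_force: [-0.0, -0.2, -1.5]
gripper_width: 0.1
```

```bash
python3 st.py;python3 snap.py 9;python3 chk.py 9
```

```text
15.07 seat-pin mm [-0.8  0.3  4.8] f hang [ 0.57  0.08 -1.35] M [1.34 0.21 0.03] rot err deg [-0.04  0.08 -0.05]
15.1667 [ 60.2  15.4 -26.9  20.2 -72.4 -59.2] [0.4078 0.2077 0.1973] [ 0.28 -0.64 -0.46] 0.099
seat rel pin in hang frame mm [-0.7  0.5  4.4] f in hang frame [-0.36 -0.15 -0.74]
```

View pics/r9s.png

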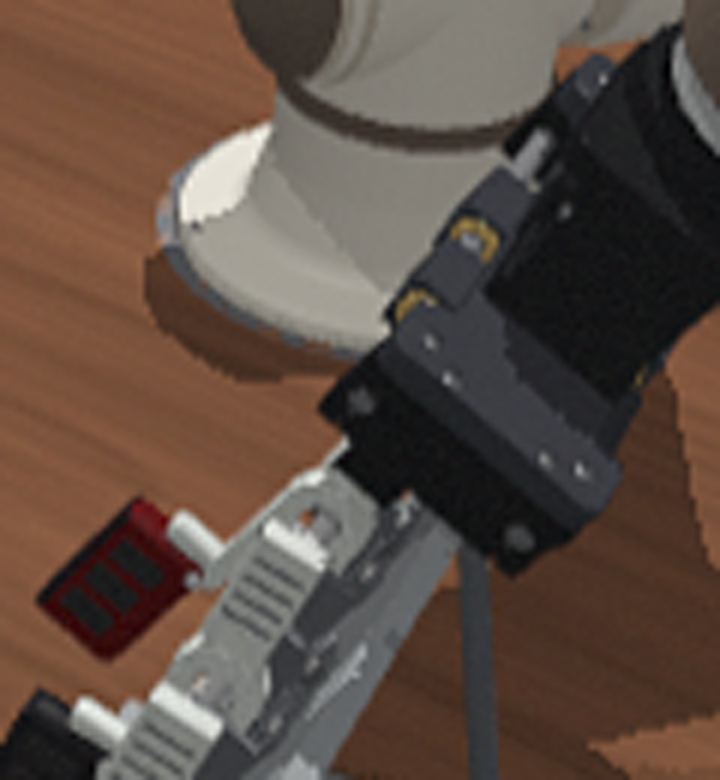

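View pics/k9t.png

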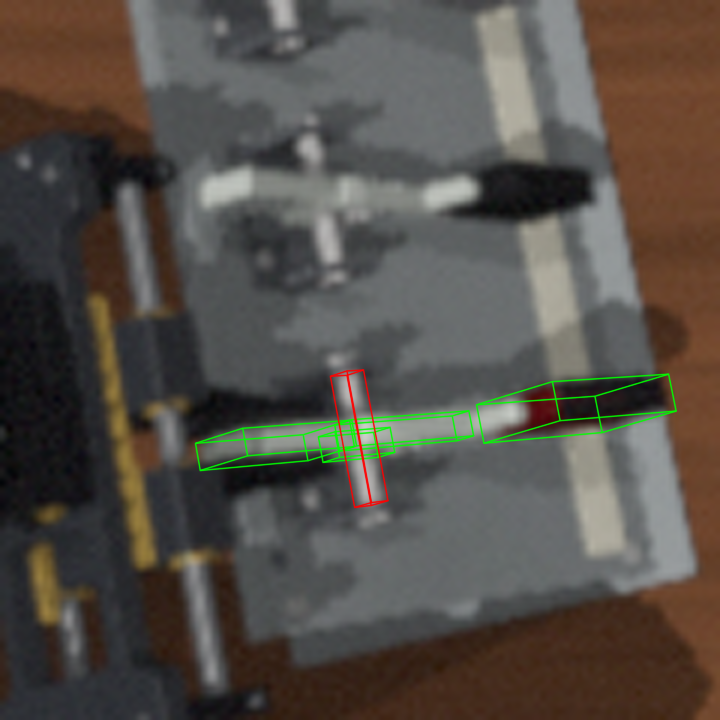

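{"op": "jog_arm", "data": {"moves": [[1, 0, 0, -0.002, 0, 0, 0], [1, 0, 0, -0.004, 0, 0, 0], [1, 0, 0, -0.006, 0, 0, 0], [1, 0, 0, -0.007, 0, 0, 0], [1, 0, 0, -0.008, 0, 0, 0], [1, 0, 0, -0.009, 0, 0, 0], [1, 0, 0, -0.0095, 0, 0, 0], [1, 0, 0, -0.01, 0, 0, 0], [1, 0, 0, -0.01, 0, 0, 0], [1, 0, 0, -0.01, 0, 0, 0]]}}

```text
time_s: 16.0
tcp_pos: [0.407, 0.2128, 0.2058]
ee_rot: [[0.171, -0.98, 0.098], [-0.849, -0.197, -0.491], [0.501, 0.001, -0.866]]
wrist_force: [1.7, -1.1, -3.5]
gripper_width: 0.099
```

```bash
python3 st.py
```

```text
16.0 seat-pin mm [-0.4  0.3 14.4] f hang [ 0.54 -1.48 -3.75] M [ 1.44 -0.17  0.24] rot err deg [-0.03  0.05 -0.06]
```

{"op": "jog_arm", "data": {"moves": [[1, 0, 0, -0.0003, 0, 0, 0], [1, 0, 0, -0.0005, 0, 0, 0], [1, 0, 0, -0.0007, 0, 0, 0], [1, 0, 0, -0.0007, 0, 0, 0], [1, 0, 0, -0.0007, 0, 0, 0], [1, 0, 0, -0.0007, 0, 0, 0], [1, 0, 0, -0.0007, 0, 0, 0], [1, 0, 0, -0.0007, 0, 0, 0], [1, 0, 0, -0.0007, 0, 0, 0], [1, 0, 0, -0.0007, 0, 0, 0]]}}

```text
time_s: 16.83
tcp_pos: [0.4068, 0.2129, 0.206]
ee_rot: [[0.171, -0.981, 0.097], [-0.848, -0.196, -0.492], [0.501, 0.002, -0.865]]
wrist_force: [3.5, -3.1, -8.3]
gripper_width: 0.102
```

```bash
python3 st.py
```

```text
16.83 seat-pin mm [-0.5  0.5 14.6] f hang [ 0.97 -2.8  -9.05] M [ 1.69 -0.73  0.51] rot err deg [-0.07  0.07 -0.06]
```

{"op": "jog_arm", "data": {"moves": [[1, 0, 0, 0.001, 0, 0, 0], [1, 0, 0, 0.003, 0, 0, 0], [1, 0, 0, 0.006, 0, 0, 0], [1, 0, 0, 0.009, 0, 0, 0], [1, 0, 0, 0.012, 0, 0, 0], [1, 0, 0, 0.015, 0, 0, 0], [1, 0, 0, 0.017, 0, 0, 0], [1, 0, 0, 0.019, 0, 0, 0], [1, 0, 0, 0.019, 0, 0, 0], [1, 0, 0, 0.019, 0, 0, 0]]}}

```text
time_s: 17.67
tcp_pos: [0.4088, 0.2041, 0.1904]
ee_rot: [[0.171, -0.98, 0.098], [-0.849, -0.197, -0.491], [0.501, 0.001, -0.866]]
wrist_force: [-0.7, 0.2, -1.5]
gripper_width: 0.1
```

```bash
python3 st.py;python3 snap.py 10;python3 chk.py 10
```

```text
17.67 seat-pin mm [-0.5  0.2 -3.5] f hang [ 1.    0.65 -1.12] M [ 1.32  0.37 -0.02] rot err deg [-0.01  0.05 -0.06]
17.7667 [ 59.9  15.6 -27.8  20.5 -71.2 -59.4] [0.4089 0.2041 0.1904] [-0.42  0.73 -1.19] 0.102
seat rel pin in hang frame mm [-0.5  0.1 -3.4] f in hang frame [ 1.29  0.26 -0.63]
```

View pics/k10t.png

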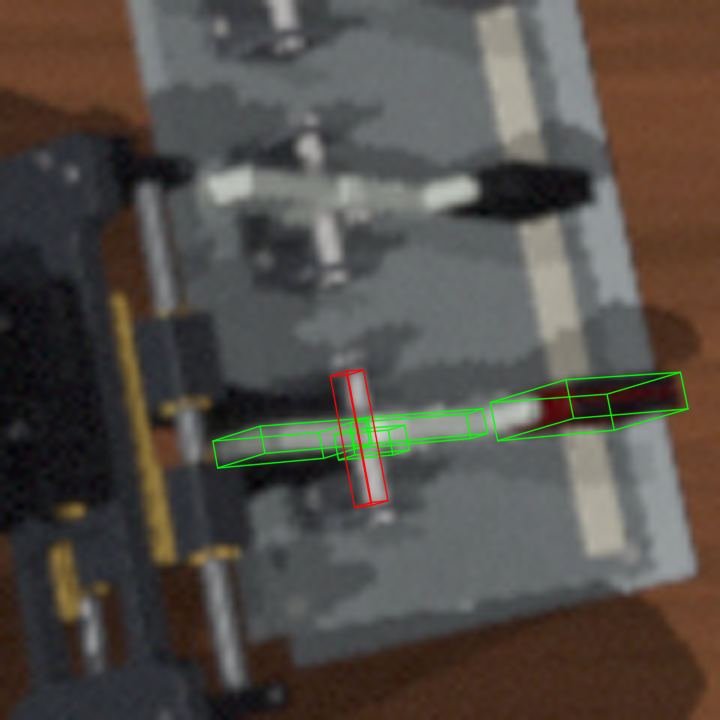

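{"op": "jog_arm", "data": {"moves": [[0.8, 0, 0, 0, 0, 0, 0], [0.7, 0, 0, 0, 0, 0, 0], [0.6, 0, 0, 0, 0, 0, 0], [0.5, 0, 0, 0, 0, 0, 0], [0.4, 0, 0, 0, 0, 0, 0], [0.3, 0, 0, 0, 0, 0, 0], [0.3, 0, 0, 0, 0, 0, 0], [0.3, 0, 0, 0, 0, 0, 0], [0.3, 0, 0, 0, 0, 0, 0], [0.3, 0, 0, 0, 0, 0, 0]]}}

```text
time_s: 18.6
tcp_pos: [0.4088, 0.204, 0.1903]
ee_rot: [[0.171, -0.98, 0.098], [-0.849, -0.197, -0.491], [0.501, 0.001, -0.866]]
wrist_force: [-0.2, -0.4, -0.2]
gripper_width: 0.345
```

```bash
python3 st.py;python3 snap.py 11;python3 chk.py 11
```

```text
18.6 seat-pin mm [-0.5  0.2 -3.5] f hang [-0.24  0.28 -0.39] M [1.01 0.21 0.02] rot err deg [-0.01  0.05 -0.06]
18.7 [ 59.9  15.6 -27.8  20.5 -71.2 -59.4] [0.4088 0.204  0.1903] [ 0.14  0.19 -0.43] 0.353
seat rel pin in hang frame mm [-0.5  0.2 -3.5] f in hang frame [ 0.35 -0.17 -0.29]
```

View pics/r11s.png

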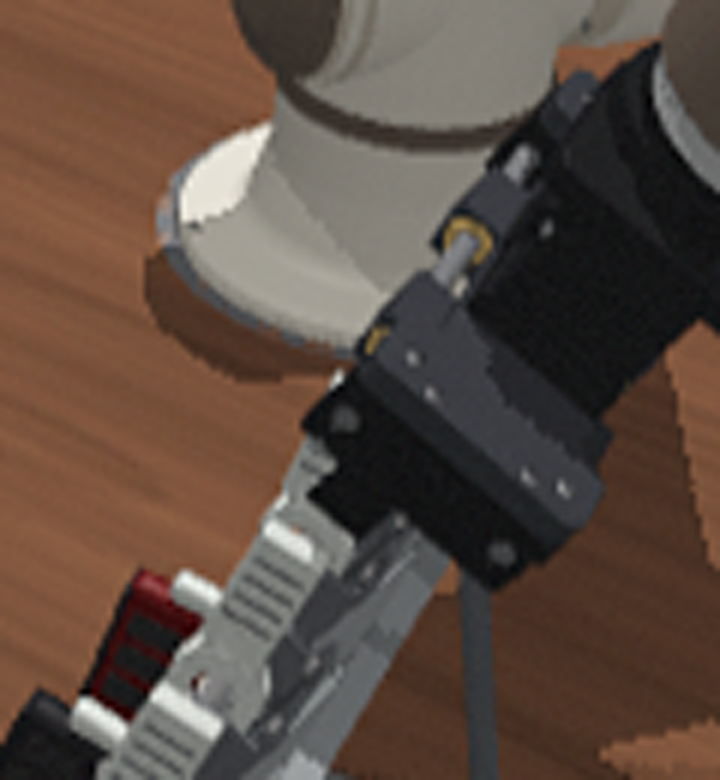

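View pics/k11t.png

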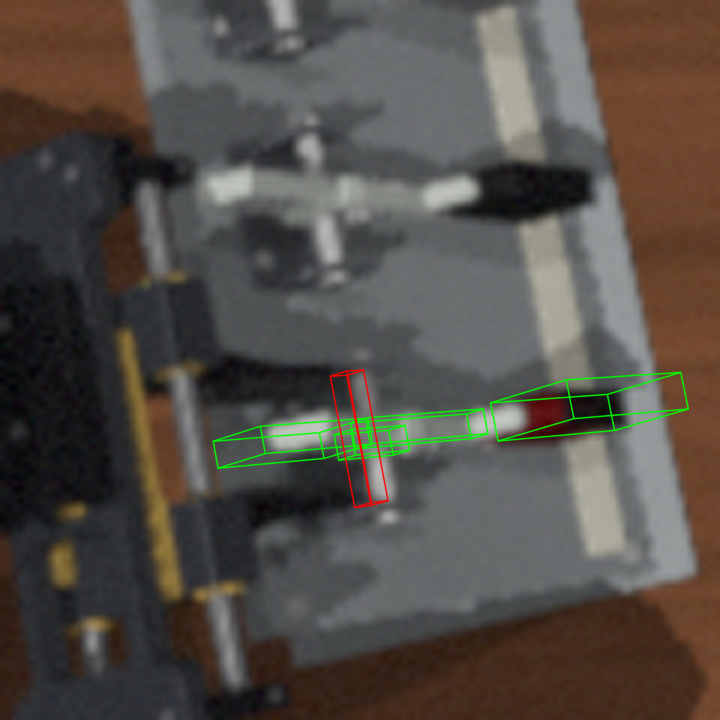

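{"op": "jog_arm", "data": {"moves": [[0.2, 0, 0, -0.005, 0, 0, 0], [0.1, 0, 0, -0.012, 0, 0, 0], [0.1, 0, 0, -0.022, 0, 0, 0], [0.1, 0, 0, -0.035, 0, 0, 0], [0.1, 0, 0, -0.05, 0, 0, 0], [0.1, 0, 0, -0.07, 0, 0, 0], [0.1, 0, 0, -0.095, 0, 0, 0], [0.1, 0, 0, -0.12, 0, 0, 0], [0.1, 0, 0, -0.14, 0, 0, 0], [0.1, 0, 0, -0.15, 0, 0, 0]]}}

```text
time_s: 19.53
tcp_pos: [0.3945, 0.2798, 0.3232]
ee_rot: [[0.17, -0.98, 0.101], [-0.851, -0.198, -0.487], [0.497, -0.003, -0.868]]
wrist_force: [0.3, 0.7, -0.5]
gripper_width: 0.454
```

{"op": "jog_arm", "data": {"moves": [[0.1, 0, 0, -0.01, 0, 0, 0], [0.1, 0, 0, -0.02, 0, 0, 0], [0.1, 0, 0, -0.03, 0, 0, 0], [0.1, 0, 0, -0.03, 0, 0, 0], [0.1, 0, 0, -0.03, 0, 0, 0], [0.1, 0, 0, -0.03, 0, 0, 0], [0.1, 0, 0, -0.03, 0, 0, 0], [0.1, 0, 0, -0.03, 0, 0, 0], [0.1, 0, 0, -0.03, 0, 0, 0], [0.1, 0, 0, -0.03, 0, 0, 0]]}}

```text
time_s: 20.37
tcp_pos: [0.3912, 0.2922, 0.346]
ee_rot: [[0.171, -0.98, 0.098], [-0.848, -0.197, -0.491], [0.501, 0.001, -0.865]]
wrist_force: [-0.2, 0.3, 0.1]
gripper_width: 0.454
```

```bash
python3 snap.py 12;python3 chk.py 12; python3 snap.py 13; python3 -c "
from h import *
a=load('scene',12)['frame'].astype(int);b=load('scene',13)['frame'].astype(int);print(abs(a-b).max())"
```

```text
20.4667 [ 66.3  14.1  -5.4  16.8 -95.7 -57.1] [0.3912 0.2923 0.3461] [-0.12  0.89  0.41] 0.449
seat rel pin in hang frame mm [ -0.4   0.2 176.4] f in hang frame [ 0.57 -0.05  0.8 ]
54
```

View pics/r12s.png

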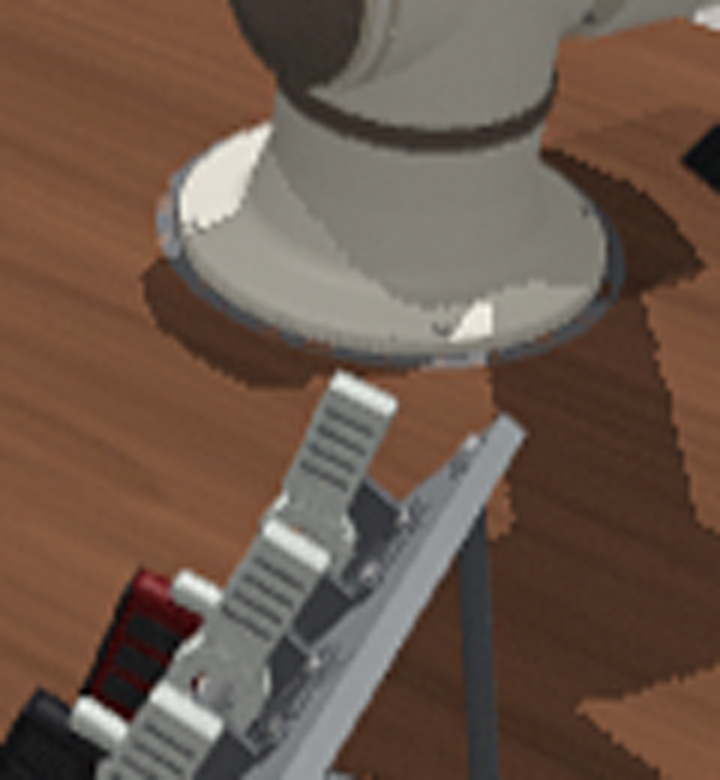

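View pics/r12t.png

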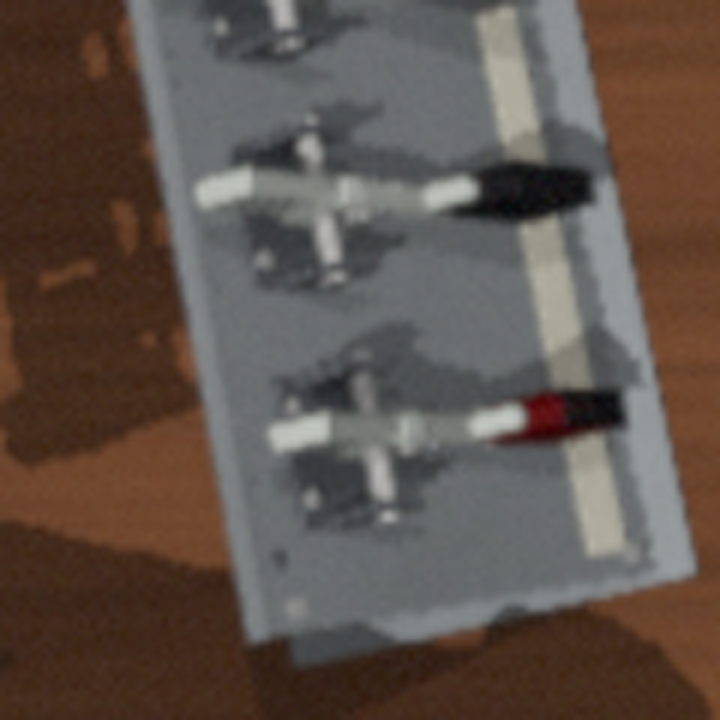

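View pics/top12.png

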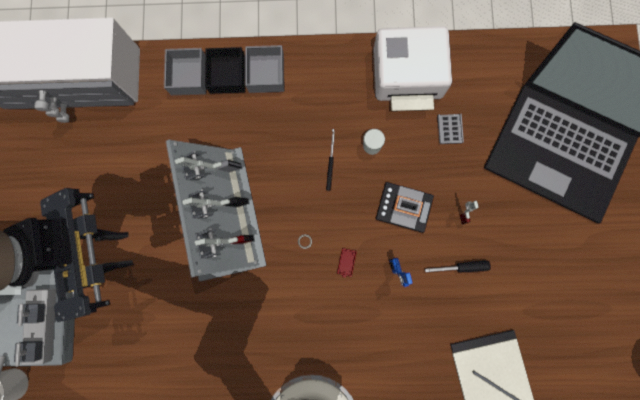

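```bash
python3 - <<'E'
from h import *
for n in('scene','top'):
    a=load(n,11)['frame'].astype(float);
    b=load(n,12)['frame'].astype(float);c=load(n,13)['frame'].astype(float)
    r=(slice(190,260),slice(395,450)) if n=='scene' else (slice(230,260),slice(190,260))
    print(n,abs(b-c)[r].mean(),abs(b-c).mean())
from station import *
print(finish_job())
E
```

```text
scene 0.8945454545454545 0.89753125
top 1.4528571428571428 1.6997981770833333
the job is handed in; nothing more can be done
None
```

The key from the cradle now hangs from the rack's empty pin, and I handed the job in after about 20.6 s of the 51 s allowed.

- **Choice of key:** I took the larger red key, the one standing in the cradle. The blue key and the small red one were left alone.
- **Push home:** I pushed the hook along the panel's tilt. The pin sank about 13 mm to its stop, the latch gave way at roughly 8 N, and the hook then bore firmly on the pin at about 15–16 N. A brief sideways force of about 6 N appeared while the pin passed the latch, and it cleared when I went on.
- **Tug:** On pulling back, the pin sprang up and the hook stopped 14.6 mm along it, as expected with the latch shut. The pull was about 7 N, a little over the 5 N asked for, and the latch held.
- **Release:** I lowered the hook back onto the pin and let go. The key swung to lean like its neighbours. The gripper backed off along the tool axis and stood clear with no force reading.

**Last checks:** The last two picture pairs differ only by noise, so the key is at rest. Everything else on the desk looks unmoved in the top picture. The latch itself is hidden behind the next hung key, so that it is shut rests on the tug alone.

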